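# Open the lidded spacer tote and gather the spacers in its corner

## Robot

A 6-joint arm with a two-finger parallel gripper is mounted at the origin on the work surface. World frame = base frame: x ahead of the robot, y to its left, z up, the work surface at z = 0. Lengths are in m, angles in rad, forces in N, time in s.
With the tool pointing down it reaches from about 0.35 to 0.975 m from the base axis. Payload 4.9 kg.
Tool frame: the origin (TCP) lies midway between the tips of the shut fingers; the grasp point (between the pads) lies 19 mm behind it; x points along the fingers, y is the direction in which the jaws open and shut, and the axes are right-handed (so a half turn about x gives the same grasp; the last joint's range is limited). The gripper opens to 85 mm and grips with 20 to 120 N. Pads are 22 mm wide; open, the fingers measure 114 mm over their backs; the gripper's body (76 mm by 85 mm) begins 54 mm behind the grasp point. The pads swing forward as they close: fully open they stand 13 mm farther back than shut.
Start: joints at [-1.393, 0.053, 1.613, -0, 1.476, -0.119], TCP at [0.183, -0.598, 0.231] pointing down, gripper open.
Joint ranges: [-3.01, 3.01], [-1.01, 2.22], [0.06, 2.58], [-1.02, 4.17], [0.09, 2.62], [-3.14, 3.14]. Speed limits (rad/s): [2.57, 2.57, 3.14, 3.14, 3.14, 3.14].

## Interface

Orientations are given as a rotation vector (axis times angle).
In Python, from station import robot gives the robot as it stands. The module is installed in compiled form; this text tells all that it offers.
- The arm moves only by the tool servo_tool, never from a script. Its argument "rows" is a list of rows, each an object of numbers: "fingers": the opening, from -1 (shut) to 1 (fully open), so that 0 is half open; "tx", "ty", "tz": the shift along the tool's x, y, z in cm; "spin": the turn about the tool's x in degrees. In form: [{"fingers": .., "tx": .., "ty": .., "tz": .., "spin": ..}, ...]. A call has 1 to 5 rows; each row is the pose to reach, as a shift and turn from the pose commanded when the call began, along the tool's axes at that moment; what a row does not reach only later rows make up. A row lasts 1/10 s, in which the tool goes at most 50 mm and 8.59 degrees, less where a joint would pass 70% of its speed; a pose out of reach is approached as far as the arm can. A call with a gripper value outside its range is refused whole. The fingers move at their own pace and stop on an object; "grip_force" is the grip in N (left out, the last holds). Time passes only in rows, so rows that repeat a pose let the fingers close. It gives the time, the measured TCP pose, the force and the opening at its end, in the units of the state.
- robot.read_state(): the state, without advancing time (a new reading comes with each control period).
- robot.capture(name): name is "scene" or "top" or "wrist"; returns a dict with "img" (400x640x3 uint8, red, green, blue), "fx", "fy", "cx", "cy" (pixels), "k1" (the pictures are not rectified: a ray, as slopes to the right and down, at radius r is drawn at 1 + k1 r^2 times it, then the intrinsics apply), "R" (3x3) and "t" (3): a world point X has camera coordinates R X + t. Camera axes: x right, y down, z forward; pixel columns grow to the right and rows downward; lengths in m; the calibration is good to about 2 mm. A picture is of the moment at which its call begins. There is no depth.
- robot.close_job(): hands the job in, once; it reports no verdict.
The state is a dict: "clock": time; "qpos": joint angles; "qvel": joint speeds; "tau": joint torques, N m; "ee_pos": TCP position; "eef_rot": TCP orientation; "ft_force": force on the tool from outside, world axes, zero at the start; "ft_torque": the same for the moment, N m; "opening": finger opening in m.
Only numpy, scipy, OpenCV 4.12 (cv2) and the standard library are available. Lean on these libraries where they do the work, as an engineer would, in place of code of your own. Each camera call takes 0.05 s, during which the arm holds its last target.

## Task

Use the thin opening blade, not the fingers, to pry up the clear cover of the grey parts tote by its overhanging lip and swing it right back, then lay the blade down flat on the bench. Next take the tote by its raised end panel, lift it clear of the mat and tip it until all four steel spacers have slid into the bottom corner where the lip side meets the end opposite the raised panel. Finish while still holding the tote up and tipped like that, the cover open, the spacers resting in that corner; leave the bottle, the reel and the orange bin where they are.

Things in the scene. Friction and masses are not known exactly. Their poses are not given: they have to be found in the camera images.
- tote: Grey plastic tote, 90 (x) x 124 (y) x 48 mm high, 0.14 to 0.26 kg, loose on the mat, with a hinged clear cover. Origin: centre of underside; z up. -x side: front, with the cover's lip; +x side: hinge; +y end: 12 mm thick wall with raised grip panel; -y end plain. Front faces about world +y, panel about +x (away from robot), +-0.35 rad. Other walls and floor 4 mm; inside 44 mm deep.
- grip (a point): Middle of the tote's raised grip panel, to be pinched from above across its 12 mm thickness (tote's y), one finger inside the tote, one outside. At tote x 0, y +56, z 62 mm; the panel is 46 mm wide (along x), its top edge 77 mm above the tote's underside, 29 mm above the rim.
- corner (a point): The inside bottom corner of the tote into which the spacers must slide, at floor level: tote x -41, y -58, z 4 mm (lip side, end opposite the raised panel).
- cover (a joint): Angle of the clear cover in rad: 0 shut, grows as it opens, stop at 1.95 (leaning back past upright). A friction hinge of 0.03 N m (0.3 N at the lip) leaves it at any angle. It is a flat clear plate 3 mm thick, 104 mm from hinge to lip, 107 mm wide (tote y -62 to +45 mm), 35 g, lying on the rim.
- lip (a point): Middle of the underside of the cover's free edge (the lip), moves with the cover. Shut, it is at tote x -59, y -8.5, z 48 mm: it overhangs the front wall's outer face by 14 mm, with nothing under it down to the mat, so the blade can be put below it from the front.
- hinge (a point): Point on the hinge line of the cover: tote x +45, y -8.5, z 48 mm; the line runs along the tote's y.
- blade_grip (a point): Where to grip the opening blade: middle of its handle, 11 mm above its underside. Tool of 70 g lying on the mat: black handle 100 long (from 65 mm behind this point to 35 mm ahead) x 18 wide x 22 mm high, then a steel blade 18 wide x 2.5 mm thick that ends 115 mm ahead of this point. x axis towards the blade's tip, z up. In the world the blade points about -y, +-0.4 rad.
- blade_tip (a point): Tip of the opening blade, mid-thickness: 115 mm ahead of blade_grip along the tool and 1 mm lower (10 mm above the tool's underside).
- spacer0_center (a point): Centre of a loose plain steel spacer, a solid cylinder 14 mm in diameter and 12 mm high, 12 g, standing on the tote's floor. It slides on that floor (friction coefficient 0.18 to 0.27): tip the tote by about 0.6 to 0.8 rad along the corner's diagonal.
- spacer1_center (a point): Centre of another such spacer.
- spacer2_center (a point): Centre of another such spacer.
- spacer3_center (a point): Centre of another such spacer.
- mat: Thin green work mat, 520 (x) x 800 (y) x 2 mm, fixed on the white bench top; origin at its underside (z = 0), the loose things stand on its top at z = 2 mm.
- blade: The opening blade tool as a whole; origin on its underside at the blade end of the handle, 35 mm ahead of blade_grip; x towards the blade's tip, z up.
- bottle: Bystander: white dispensing bottle, 40 mm diameter, 100 mm tall, loose; origin at centre of underside.
- reel: Bystander: metal solder reel standing on its flange, 54 mm diameter, 40 mm tall, loose; origin at centre of underside.
- bin: Bystander: small orange open bin, 100 x 80 x 50 mm high, loose; origin at centre of underside.

How it is judged:
By the outcome, as a careful person would: the job done as asked, in the order asked, and still so for the second after the job is handed in, while the arm keeps its last pose, push and grip.
It also fails if it takes over 64 s, if anything falls off the work surface, if the arm or the gripper's body presses on something with over 40 N, if the wrist force passes 120 N, or if a joint passes its speed limit or range.

## Working session

There is one attempt and no reset: what is moved stays moved. The work goes in short steps, Python scripts to look and compute and a tool call to move; the robot and the scene stay as the last step left them, time stands still between calls to the robot, and variables do not carry over. Pictures are saved under pics/ and viewed, and the job is handed in when it is done.

Besides the shell and the picture viewer there is one more tool, called after ">>>" as name([rows], argument=value, ...), one row to a line, values as JSON. servo_tool: Moves the arm, as the interface text tells. Its arguments: {"type":"object","properties":{"rows":{"type":"array"},"grip_force":{"type":"number"}},"required":["rows"]}

```bash
mkdir -p pics; ls
cat > h.py <<'E'
import numpy as np,cv2,sys
from scipy.spatial.transform import Rotation as Ro
from station import robot
def cap(name,fn=None,crop=None,scale=1):
    c=robot.capture(name); 
    im=cv2.cvtColor(c['img'],cv2.COLOR_RGB2BGR)
    np.savez('cam_%s.npz'%name,**{k:np.array(v) for k,v in c.items()})
    if fn:
        if crop: im=im[crop[1]:crop[3],crop[0]:crop[2]]
        im=cv2.resize(im,None,fx=scale,fy=scale,interpolation=cv2.INTER_CUBIC)
        cv2.imwrite('pics/'+fn,im)
    return c
def ld(name): return dict(np.load('cam_%s.npz'%name))
def proj(c,X):
    X=np.atleast_2d(X); p=X@c['R'].T+c['t']; s=p[:,:2]/p[:,2:]
    r2=(s**2).sum(1,keepdims=True); s=s*(1+c['k1']*r2)
    return np.c_[s[:,0]*c['fx']+c['cx'],s[:,1]*c['fy']+c['cy']]
def ray(c,uv):
    d=np.array([(uv[0]-c['cx'])/c['fx'],(uv[1]-c['cy'])/c['fy']]); s=d.copy()
    for _ in range(30): s=d/(1+c['k1']*(s@s))
    v=c['R'].T@np.array([s[0],s[1],1.]); o=-c['R'].T@c['t']
    return o,v
def atz(c,uv,z):
    o,v=ray(c,uv); return o+v*(z-o[2])/v[2]
E
python3 - <<'E'
from h import *
for n in ['scene','top','wrist']:
    c=cap(n,n+'0.png'); print(n,c['fx'],c['k1'],-np.array(c['R']).T@c['t'],np.array(c['R']).round(2).tolist())
s=robot.read_state(); print(s)
E
```

```text
pics
scene 438.47980412703424 -0.06966980967830656 [ 1.35089441 -0.42080997  0.85024642] [[0.45, 0.89, 0.02], [0.6, -0.28, -0.75], [-0.66, 0.35, -0.67]]
top 490.7825688967855 0.036268335174828886 [ 0.46854596 -0.02387403  1.50506575] [[-0.02, -1.0, -0.01], [-1.0, 0.02, -0.07], [0.07, 0.01, -1.0]]
wrist 329.6613550875988 0.005161529674221541 [ 0.25542306 -0.57419661  0.37257343] [[0.29, -0.96, -0.0], [-0.91, -0.28, 0.3], [-0.28, -0.09, -0.95]]
{'clock': 0.15, 'qpos': array([-1.39298929e+00,  5.32411504e-02,  1.61401452e+00,  2.79393986e-07,
        1.47598143e+00, -1.19001707e-01]), 'qvel': array([ 0.00080535, -0.00248039, -0.0045824 ,  0.00084694,  0.00021226,
        0.00131161]), 'tau': array([ 4.22797084e-04, -3.94240451e+01, -3.70721877e+01, -8.12557300e-05,
        4.64397555e-03,  5.95323385e-06]), 'ee_pos': array([ 0.18270472, -0.59717955,  0.23030169]), 'eef_rot': array([ 2.06246612,  0.3100674 , -2.06256636]), 'ft_force': array([-0.50036689, -0.45350804,  1.22978745]), 'ft_torque': array([-0.00904382, -0.01329979,  0.00015206]), 'opening': 0.08508439868642008}
```

View pics/top0.png

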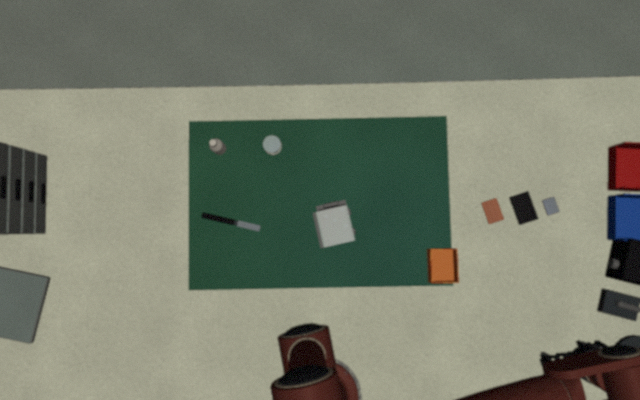

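View pics/scene0.png

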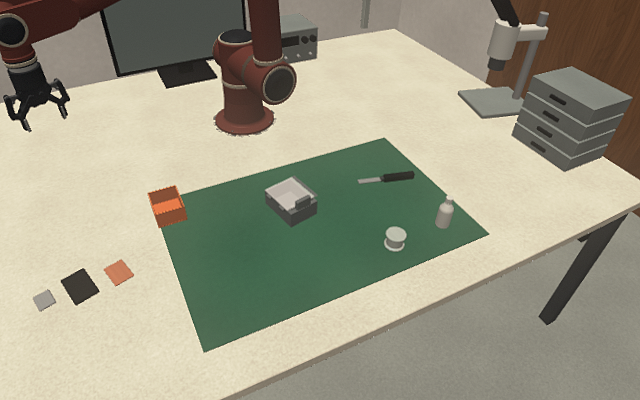

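Run:
```python
from h import *
c=ld('top'); im=cv2.cvtColor(c['img'],cv2.COLOR_RGB2BGR)
a=cv2.resize(im[190:260,195:365],None,fx=4.7,fy=4.7,interpolation=cv2.INTER_CUBIC); cv2.imwrite('pics/top0c.png',a)
c=ld('scene'); im=cv2.cvtColor(c['img'],cv2.COLOR_RGB2BGR)
a=cv2.resize(im[160:260,255:455],None,fx=4,fy=4,interpolation=cv2.INTER_CUBIC); cv2.imwrite('pics/scene0c.png',a)
```

```text
(no output)
```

View pics/top0c.png

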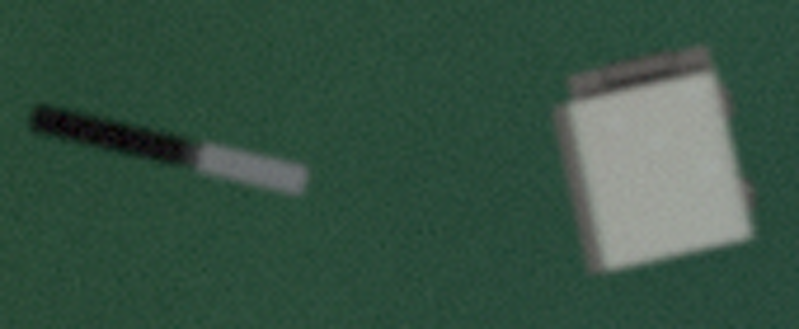

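View pics/scene0c.png

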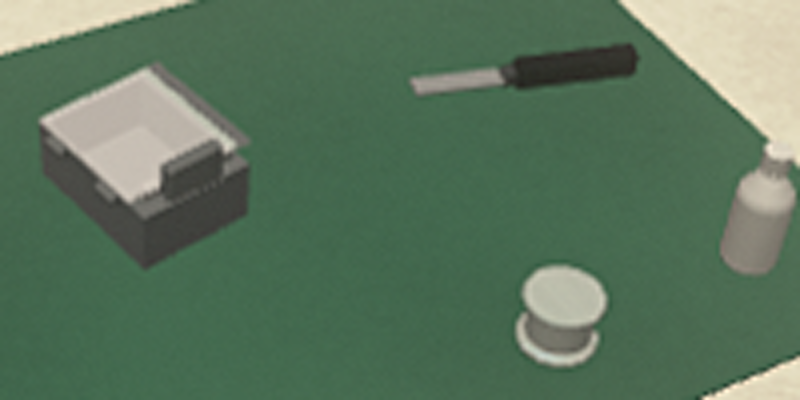

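```bash
cat > fit.py <<'E'
from h import *
from scipy.optimize import least_squares
def T(p,X,z=0.002):
    X=np.atleast_2d(X)/1000.; c,s=np.cos(p[2]),np.sin(p[2])
    return np.c_[p[0]+c*X[:,0]-s*X[:,1],p[1]+s*X[:,0]+c*X[:,1],X[:,2]+z]
top=ld('top'); sc=ld('scene')
ut=lambda a:np.array(a,float)/4.7+[195,190]-0.4
us=lambda a:np.array(a,float)/4+[255,160]-0.4
def fit(tops,scs,p0):
    xt=np.array([a for a,_ in tops],float); yt=np.array([ut(b) for _,b in tops])
    xs=np.array([a for a,_ in scs],float); ys=np.array([us(b) for _,b in scs])
    f=lambda p:np.r_[(proj(top,T(p,xt))-yt).ravel(),(proj(sc,T(p,xs))-ys).ravel()]
    r=least_squares(f,p0,loss='soft_l1'); print(r.x.round(4)); print(f(r.x).reshape(-1,2).round(1).tolist()); return r.x
if __name__=='__main__':
    tt=[((-59,45,50),(557,105)),((-59,-62,50),(592,272)),((45,-62,51),(753,238)),((45,45,51),(715,72)),((45,62,48),(712,46)),((-45,62,48),(570,77))]
    ts=[((45,62,0),(147,270)),((-45,62,0),(247,213)),((45,62,48),(143,207)),((-59,-62,51),(155,65)),((45,-62,50),(40,122)),((-59,45,51),(248,143)),((-23,62,77),(222,142)),((23,62,77),(165,170))]
    tp=fit(tt,ts,[.45,-.06,-1.33])
    bt=[((-65-35,9,22),(38,103)),((-100,-9,22),(30,130)),((80,9,10),(307,170)),((80,-9,10),(302,193)),((0,9,22),(197,148))]
    bs=[((80,0,10),(411,85)),((-100,0,11),(636,60))]
    bp=fit(bt,bs,[.45,.2,-1.8])
    np.savez('poses.npz',t=tp,b=bp)
    print('grip',T(bp,[-35,0,11]),'tip',T(bp,[80,0,10]),'lip',T(tp,[-59,-8.5,48]),'panel',T(tp,[0,56,62]),'hinge',T(tp,[45,-8.5,48]))
E
python3 fit.py
```

```text
[ 0.5115 -0.0474 -1.371 ]
[[-0.5, -0.1], [-0.1, -0.3], [0.0, -0.7], [0.1, -0.8], [-0.5, -0.7], [0.1, -0.7], [-1.4, -1.0], [-0.5, -0.4], [-0.6, 1.9], [0.2, -1.5], [-0.8, -1.7], [-0.1, -1.7], [0.1, -0.2], [0.6, -0.3]]
[ 0.5196  0.2591 -1.8309]
[[-0.4, -0.4], [-0.2, -0.3], [0.7, -0.3], [0.3, 0.5], [-2.1, -2.1], [-0.4, -0.8], [-1.2, -1.2]]
grip [[0.52855897 0.29287644 0.013     ]] tip [[0.49898    0.18174551 0.012     ]] lip [[0.49147986 0.00874177 0.05      ]] panel [[ 0.56640512 -0.03628551  0.064     ]] hinge [[ 0.51211764 -0.09318999  0.05      ]]
```

```bash
cat >> h.py <<'E'
def tool():
    s=robot.read_state(); return s,Ro.from_rotvec(s['eef_rot']).as_matrix(),s['ee_pos']
E
python3 - <<'E'
from h import *
s,R,p=tool(); print(R.round(4),s['qpos'])
E
```

```text
[[-3.000e-04  2.925e-01 -9.563e-01]
 [ 1.600e-03 -9.563e-01 -2.925e-01]
 [-1.000e+00 -1.600e-03 -2.000e-04]] [-1.39298929e+00  5.32411504e-02  1.61401452e+00  2.79393986e-07
  1.47598143e+00 -1.19001707e-01]
```

>>> servo_tool([
  {"fingers": 1,"tx": 0,"ty": -3.1,"tz": -3.9,"spin": -6},
  {"fingers": 1,"tx": 0,"ty": -6.2,"tz": -7.8,"spin": -12},
  {"fingers": 1,"tx": 0,"ty": -9.3,"tz": -11.7,"spin": -18},
  {"fingers": 1,"tx": 0,"ty": -12.4,"tz": -15.6,"spin": -24},
  {"fingers": 1,"tx": 0,"ty": -15.5,"tz": -19.5,"spin": -30},
])

```text
clock: 0.65
ee_pos: [0.3246, -0.3905, 0.231]
eef_rot: [1.735, 0.758, -1.734]
ft_force: [0.3, 0.6, 0.0]
opening: 0.0856
```

Run:
```python
from h import *
s,R,p=tool(); print(R.round(4),s['qpos'],p,s['clock'])
```

```text
[[ 1.000e-04  7.339e-01 -6.792e-01]
 [ 2.000e-04 -6.792e-01 -7.339e-01]
 [-1.000e+00 -1.000e-04 -2.000e-04]] [-1.02416890e+00 -2.32651086e-01  1.88062535e+00  2.08701847e-04
  1.49378438e+00 -2.77484411e-01] [ 0.3245633  -0.39054837  0.23097296] 0.65
```

>>> servo_tool([
  {"fingers": 1,"tx": 0,"ty": 1.8,"tz": -4.6,"spin": 0},
  {"fingers": 1,"tx": 0,"ty": 3.6,"tz": -9.2,"spin": 0},
  {"fingers": 1,"tx": 0,"ty": 5.4,"tz": -13.8,"spin": 0},
  {"fingers": 1,"tx": 0,"ty": 7.2,"tz": -18.4,"spin": 0},
  {"fingers": 1,"tx": 0,"ty": 9.2,"tz": -23.2,"spin": 0},
])

```text
clock: 1.15
ee_pos: [0.5491, -0.2849, 0.231]
eef_rot: [1.736, 0.756, -1.737]
ft_force: [0.2, -1.0, 0.9]
opening: 0.0854
```

>>> servo_tool([
  {"fingers": 1,"tx": 0,"ty": 1.8,"tz": -4.6,"spin": 0},
  {"fingers": 1,"tx": 0,"ty": 3.6,"tz": -9.2,"spin": 0},
  {"fingers": 1,"tx": 0,"ty": 5.4,"tz": -13.8,"spin": 0},
  {"fingers": 1,"tx": 0,"ty": 7.2,"tz": -18.4,"spin": 0},
  {"fingers": 1,"tx": 0,"ty": 9.2,"tz": -23.2,"spin": 0},
])

```text
clock: 1.65
ee_pos: [0.7727, -0.1789, 0.2306]
eef_rot: [1.736, 0.756, -1.738]
ft_force: [-0.1, -1.5, 0.1]
opening: 0.0854
```

>>> servo_tool([
  {"fingers": 1,"tx": 0,"ty": 1.8,"tz": -4.6,"spin": 0},
  {"fingers": 1,"tx": 0,"ty": 3.6,"tz": -9.2,"spin": 0},
  {"fingers": 1,"tx": 0,"ty": 5.4,"tz": -13.8,"spin": 0},
  {"fingers": 1,"tx": 0,"ty": 7.2,"tz": -18.4,"spin": 0},
  {"fingers": 1,"tx": 0,"ty": 9.2,"tz": -23.2,"spin": 0},
])

```text
clock: 2.15
ee_pos: [0.9826, -0.0796, 0.2309]
eef_rot: [1.735, 0.758, -1.737]
ft_force: [1.1, -0.4, 0.9]
opening: 0.0852
```

Run:
```python
from h import *
s,R,p=tool(); print(R.round(4),s['qpos'],p,s['clock'])
```

```text
[[-1.200e-03  7.328e-01 -6.804e-01]
 [ 8.000e-04 -6.804e-01 -7.328e-01]
 [-1.000e+00 -1.400e-03  2.000e-04]] [-1.56340279e-01  1.04470386e+00  2.75940280e-01  6.09761438e-04
  1.82223815e+00  5.92117671e-01] [ 0.98257752 -0.07959714  0.23088076] 2.15
```

>>> servo_tool([
  {"fingers": 1,"tx": 0,"ty": 1.8,"tz": -4.6,"spin": 0},
  {"fingers": 1,"tx": 0,"ty": 3.6,"tz": -9.2,"spin": 0},
  {"fingers": 1,"tx": 0,"ty": 5.4,"tz": -13.8,"spin": 0},
])

```text
clock: 2.45
ee_pos: [1.017, -0.0283, 0.2058]
eef_rot: [1.754, 0.746, -1.712]
ft_force: [-0.0, -1.1, 1.2]
opening: 0.0855
```

Run:
```python
from h import *
s,R,p=tool(); print(R.round(4),s['qpos'],p,s['clock'])
```

```text
[[ 2.400e-02  7.318e-01 -6.810e-01]
 [ 1.000e-04 -6.812e-01 -7.321e-01]
 [-9.997e-01  1.750e-02 -1.650e-02]] [-0.10154973  1.20231465  0.06059035  0.0026893   1.85479256  0.6486999 ] [ 1.01704477 -0.02832759  0.20580015] 2.45
```

>>> servo_tool([
  {"fingers": 1,"tx": 0,"ty": 3.6,"tz": -9.2,"spin": 0},
  {"fingers": 1,"tx": 0,"ty": 5.4,"tz": -13.8,"spin": 0},
  {"fingers": 1,"tx": 0,"ty": 7.2,"tz": -18.4,"spin": 0},
])

```text
clock: 2.75
ee_pos: [1.0326, 0.0217, 0.2012]
eef_rot: [1.79, 0.723, -1.663]
ft_force: [-0.5, -0.4, -0.5]
opening: 0.0855
```

Run:
```python
from h import *
s,R,p=tool(); print(R.round(4),s['qpos'],p,s['clock'])
```

```text
[[ 7.340e-02  7.298e-01 -6.797e-01]
 [-6.000e-04 -6.816e-01 -7.318e-01]
 [-9.973e-01  5.410e-02 -4.960e-02]] [-0.05173485  1.21094511  0.0549406   0.00328364  1.80234908  0.69903715] [1.03257599 0.02172601 0.20121456] 2.75
```

>>> servo_tool([
  {"fingers": 1,"tx": 0,"ty": 0,"tz": 0,"spin": 0},
])

```text
clock: 2.85
ee_pos: [1.0323, 0.0231, 0.1989]
eef_rot: [1.787, 0.726, -1.665]
ft_force: [-0.6, 0.2, -0.6]
opening: 0.0854
```

Run:
```python
from h import *
s,R,p=tool(); print(R.round(4),s['qpos'],p,s['clock'])
```

```text
[[ 7.060e-02  7.313e-01 -6.784e-01]
 [ 1.000e-04 -6.801e-01 -7.331e-01]
 [-9.975e-01  5.170e-02 -4.810e-02]] [-0.05051138  1.21319426  0.0549814   0.00377779  1.80282942  0.69842168] [1.03232862 0.02313492 0.19886309] 2.85
```

>>> servo_tool([
  {"fingers": 1,"tx": 0,"ty": -4.8,"tz": 1.2,"spin": 0},
  {"fingers": 1,"tx": 0,"ty": -9.6,"tz": 2.4,"spin": 0},
  {"fingers": 1,"tx": 0,"ty": -14.4,"tz": 3.6,"spin": 0},
])

```text
clock: 3.15
ee_pos: [0.9414, 0.0705, 0.1943]
eef_rot: [1.793, 0.719, -1.663]
ft_force: [1.5, 0.7, 1.2]
opening: 0.0853
```

Run:
```python
from h import *
s,R,p=tool(); print(R.round(4),s['qpos'],p,s['clock'])
```

```text
[[ 0.0755  0.7273 -0.6822]
 [-0.0013 -0.684  -0.7294]
 [-0.9971  0.056  -0.0507]] [-3.63790430e-03  7.99928608e-01  7.15986228e-01 -1.04093419e-03
  1.55012692e+00  7.49690106e-01] [0.94144971 0.07048469 0.19429454] 3.15
```

```bash
cat >> h.py <<'E'
def go(target,yang=None):
    s,R,p=tool(); d=R.T@(np.array(target)-p)*100
    y=np.degrees(np.arctan2(R[1,1],R[0,1])); print('clk %.2f'%s['clock'],'p',p.round(4),'x',R[:,0].round(3),'yang %.1f'%y,'| d cm',d.round(2),'F',s['ft_force'].round(1),'op %.4f'%s['opening'])
    if yang is not None: print('spin %.1f'%(-((yang-y+90)%180-90)))
E
python3 -c "
from h import *
go([.5286,.2929,.10],-14.9)"
```

```text
clk 3.15 p [0.9414 0.0705 0.1943] x [ 0.075 -0.001 -0.997] yang -43.2 | d cm [  6.26 -45.77  12.42] F [1.5 0.7 1.2] op 0.0853
spin -28.3
```

>>> servo_tool([
  {"fingers": 0.6,"tx": 0,"ty": -4.6,"tz": 1.2,"spin": -4},
  {"fingers": 0.4,"tx": 0,"ty": -9.2,"tz": 2.5,"spin": -10},
  {"fingers": 0.2,"tx": 0,"ty": -13.8,"tz": 3.7,"spin": -16},
  {"fingers": 0.2,"tx": 0,"ty": -18.4,"tz": 5.0,"spin": -22},
  {"fingers": 0.2,"tx": 0,"ty": -23.0,"tz": 6.2,"spin": -28},
])

```text
clock: 3.65
ee_pos: [0.731, 0.1842, 0.1813]
eef_rot: [1.439, 1.027, -1.334]
ft_force: [0.1, 0.0, 0.1]
opening: 0.0515
```

```bash
python3 -c "
from h import *
go([.5286,.2929,.10],-14.9)"
```

```text
clk 3.65 p [0.731  0.1842 0.1813] x [ 0.075  0.    -0.997] yang -14.9 | d cm [  6.59 -22.89  -5.18] F [0.1 0.  0.1] op 0.0515
spin 0.0
```

>>> servo_tool([
  {"fingers": 0.2,"tx": 0,"ty": -4.6,"tz": -1,"spin": 0},
  {"fingers": 0.2,"tx": 1,"ty": -9.2,"tz": -2,"spin": 0},
  {"fingers": 0.2,"tx": 2,"ty": -13.8,"tz": -3,"spin": 0},
  {"fingers": 0.2,"tx": 3,"ty": -18.4,"tz": -4.1,"spin": 0},
  {"fingers": 0.2,"tx": 4.6,"ty": -22.9,"tz": -5.2,"spin": 0},
])

```text
clock: 4.15
ee_pos: [0.5283, 0.2952, 0.1217]
eef_rot: [1.445, 1.026, -1.334]
ft_force: [0.5, 1.0, 0.8]
opening: 0.0517
```

```bash
python3 -c "
from h import *
c=cap('wrist','w1.png')
go([.5286,.2929,.006],-14.9)
b=np.load('poses.npz')['b']
from fit import T
print(proj(c,T(b,[[-35,0,22],[80,0,11],[-100,0,22],[-100,9,22],[-100,-9,22],[0,9,22],[0,-9,22]])).round(0).tolist())"
```

```text
clk 4.20 p [0.5199 0.2968 0.1155] x [ 0.064  0.002 -0.998] yang -14.9 | d cm [10.98  0.27  0.35] F [-3.8  2.8 -2.9] op 0.0510
spin 0.0
[[310.0, 209.0], [311.0, 328.0], [309.0, 122.0], [322.0, 122.0], [297.0, 122.0], [322.0, 251.0], [299.0, 251.0]]
```

View pics/w1.png

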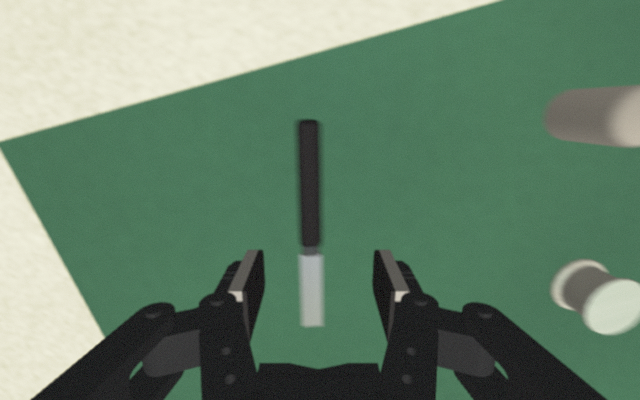

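>>> servo_tool([
  {"fingers": 0.2,"tx": 4,"ty": -0.3,"tz": 0.1,"spin": 0},
  {"fingers": 0.2,"tx": 8,"ty": -0.6,"tz": 0.2,"spin": 0},
  {"fingers": 0.2,"tx": 10.4,"ty": -0.8,"tz": 0.2,"spin": 0},
  {"fingers": 0.2,"tx": 10.4,"ty": -0.8,"tz": 0.2,"spin": 0},
])

```text
clock: 4.6
ee_pos: [0.5248, 0.293, 0.0109]
eef_rot: [1.435, 1.03, -1.345]
ft_force: [-0.3, 0.5, -1.3]
opening: 0.0511
```

```bash
python3 -c "
from h import *
c=cap('wrist','w2.png')
go([.5286,.2929,.006],-14.9)"
```

```text
clk 4.65 p [0.5264 0.2937 0.0132] x [ 0.069 -0.    -0.998] yang -15.1 | d cm [0.74 0.19 0.04] F [-0.4  0.3 -0.2] op 0.0513
spin -0.2
```

View pics/w2.png

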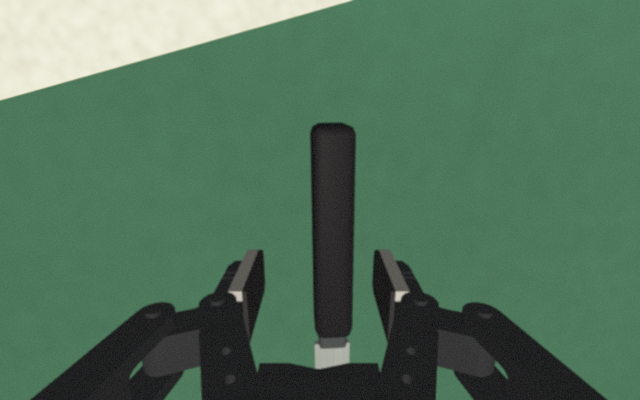

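```bash
python3 -c "
from h import *
c=ld('wrist')
s,R,p=tool()
print(proj(c,[p,p-R[:,0]*.019]),R)
from fit import T
b=np.load('poses.npz')['b']
print(proj(c,T(b,[[-35,0,22],[80,0,11],[-100,0,22],[-100,9,22],[-100,-9,22],[0,9,22],[0,-9,22]])).round(0).tolist())"
```

```text
[[321.94821837 265.45251968]
 [322.33137818 287.53171443]] [[ 6.90185051e-02  9.63428906e-01 -2.58923135e-01]
 [-1.14518830e-04 -2.59534391e-01 -9.65733859e-01]
 [-9.97615373e-01  6.66831589e-02 -1.78023449e-02]]
[[329.0, 277.0], [326.0, 447.0], [330.0, 128.0], [353.0, 127.0], [307.0, 128.0], [347.0, 342.0], [310.0, 344.0]]
```

>>> servo_tool([
  {"fingers": 0.2,"tx": 0.7,"ty": 0.35,"tz": 0,"spin": 0},
  {"fingers": -0.6,"tx": 0.7,"ty": 0.35,"tz": 0,"spin": 0},
  {"fingers": -1,"tx": 0.7,"ty": 0.35,"tz": 0,"spin": 0},
  {"fingers": -1,"tx": 0.7,"ty": 0.35,"tz": 0,"spin": 0},
  {"fingers": -1,"tx": 0.7,"ty": 0.35,"tz": 0,"spin": 0},
], grip_force=60)

```text
clock: 5.15
ee_pos: [0.5301, 0.2935, 0.0072]
eef_rot: [1.439, 1.029, -1.339]
ft_force: [0.3, -1.7, 6.2]
opening: 0.0164
```

```bash
python3 -c "
from h import *
go([.5286,.2929,.006],-14.9)"
```

```text
clk 5.15 p [0.5301 0.2935 0.0072] x [ 0.071  0.001 -0.997] yang -15.0 | d cm [ 0.11 -0.14  0.09] F [ 0.3 -1.7  6.2] op 0.0164
spin -0.1
```

>>> servo_tool([
  {"fingers": -1,"tx": -1,"ty": 0.1,"tz": 0,"spin": 0},
  {"fingers": -1,"tx": -3,"ty": 0.2,"tz": 0,"spin": 0},
  {"fingers": -1,"tx": -5,"ty": 0.4,"tz": -0.1,"spin": 0},
  {"fingers": -1,"tx": -5,"ty": 0.4,"tz": -0.1,"spin": 0},
])

```text
clock: 5.55
ee_pos: [0.5314, 0.294, 0.0591]
eef_rot: [1.441, 1.028, -1.337]
ft_force: [0.6, -0.5, 0.1]
opening: 0.0168
```

```bash
python3 -c "
from h import *
cap('wrist','w3.png');cap('scene','s3.png',(255,110,455,260),4)
go([.5286,.2929,.006],-14.9)"
```

```text
clk 5.65 p [0.5292 0.293  0.0556] x [ 0.068 -0.    -0.998] yang -15.0 | d cm [ 4.94 -0.38  0.11] F [ 0.   0.3 -0.8] op 0.0164
spin -0.1
```

View pics/w3.png

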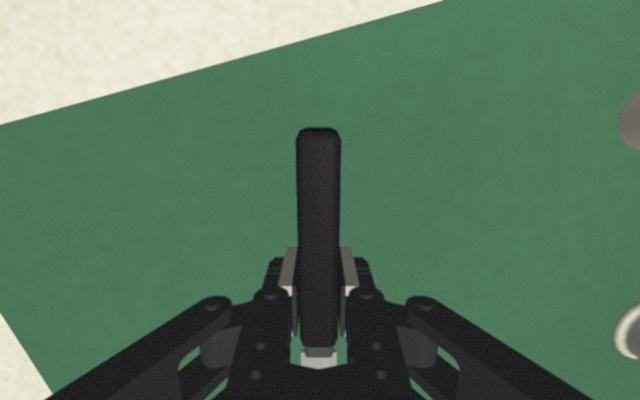

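View pics/s3.png

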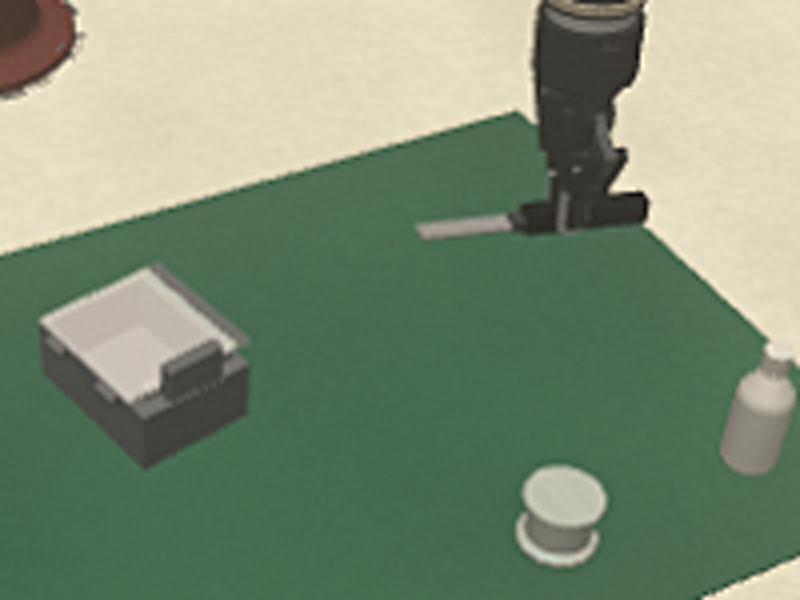

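```bash
python3 -c "
from h import *
print(proj(ld('scene'),[[.4996,.182,.0604]]))
t=np.load('poses.npz')['t']
from fit import T
for y in (-8.5,): print(T(t,[[-140,y,38],[-63,y,38],[-50,y,38]]))
d=T(t,[[1,0,0]])-T(t,[[0,0,0]])
tip=T(t,[[-75,-8.5,38]])[0]; g=tip-115*d[0]
tz=g[2]+.001-.0058; print('tcp target',g[:2],tz)
go([g[0],g[1],tz],np.degrees(t[2]+np.pi/2))"
```

```text
[[358.54884469 167.51008237]]
[[ 4.75406213e-01  8.81309192e-02  4.00000000e-02]
 [ 4.90686104e-01  1.26622175e-02  4.00000000e-02]
 [ 4.93265825e-01 -7.92516628e-05  4.00000000e-02]]
tcp target [0.46548421 0.13713657] 0.0352
clk 5.65 p [0.5292 0.293  0.0556] x [ 0.068 -0.    -0.998] yang -15.0 | d cm [ 1.6  -2.24 16.74] F [ 0.   0.3 -0.8] op 0.0164
spin -26.5
```

>>> servo_tool([
  {"fingers": -1,"tx": -0.1,"ty": -0.5,"tz": 4.2,"spin": -6.5},
  {"fingers": -1,"tx": -0.2,"ty": -1.0,"tz": 8.4,"spin": -13},
  {"fingers": -1,"tx": -0.3,"ty": -1.5,"tz": 12.6,"spin": -20},
  {"fingers": -1,"tx": -0.4,"ty": -2.1,"tz": 16.7,"spin": -26.5},
  {"fingers": -1,"tx": -0.4,"ty": -2.1,"tz": 16.7,"spin": -26.5},
])

```text
clock: 6.15
ee_pos: [0.4617, 0.1338, 0.0521]
eef_rot: [1.084, 1.246, -1.022]
ft_force: [0.0, 1.4, -1.5]
opening: 0.0165
```

```bash
python3 -c "
from h import *
cap('scene','s4.png',(255,110,455,260),4);cap('top','t4.png',(250,170,410,290),5)
go([.4655,.1371,.0352],11.5)"
```

```text
clk 6.25 p [0.4644 0.1364 0.0538] x [ 0.066 -0.    -0.998] yang 11.4 | d cm [ 1.86 -0.   -0.07] F [ 0.3 -0.4 -0.6] op 0.0163
spin -0.1
```

View pics/s4.png

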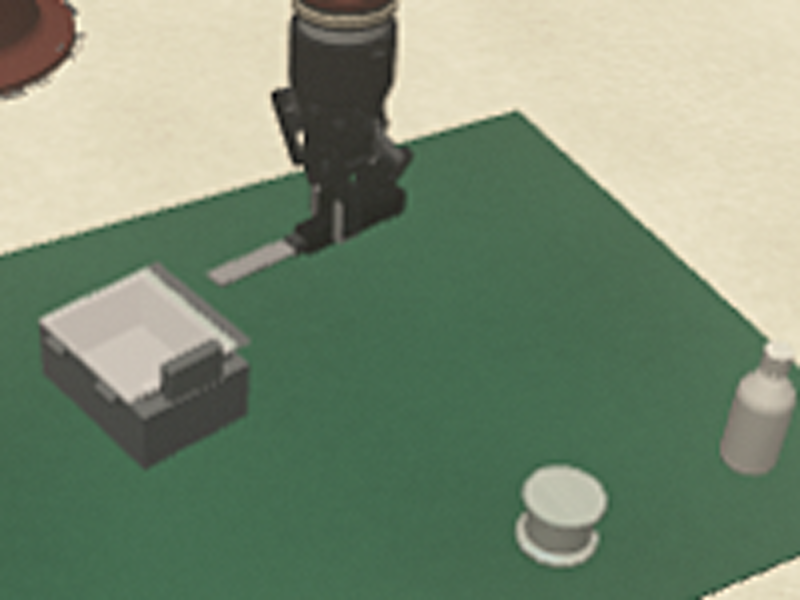

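View pics/t4.png

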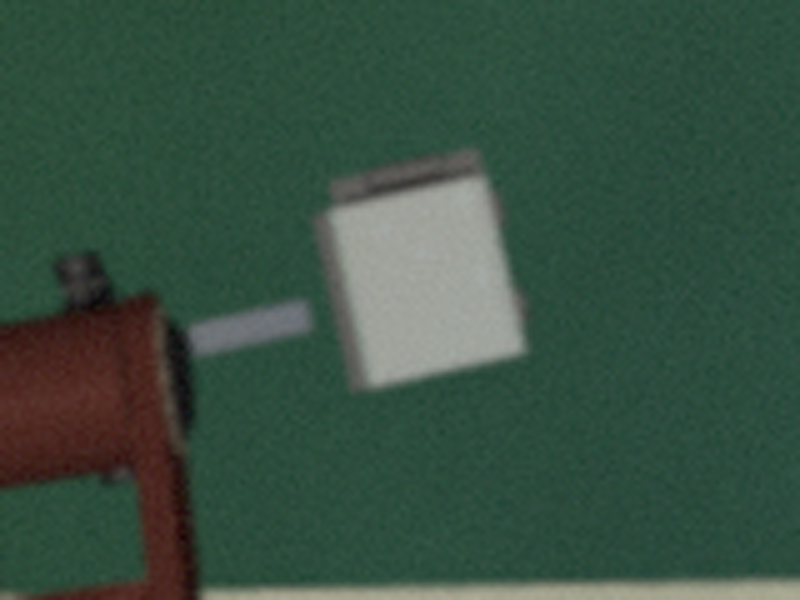

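```bash
cat >> h.py <<'E'
def tri(obs):
    A=[];b=[]
    for c,uv in obs:
        o,v=ray(c,np.array(uv,float)); v/=np.linalg.norm(v); P=np.eye(3)-np.outer(v,v); A.append(P); b.append(P@o)
    A=np.vstack(A);b=np.hstack(b); x=np.linalg.lstsq(A,b,rcond=None)[0]; return x,np.linalg.norm(A@x-b)
E
python3 -c "
from h import *
x,r=tri([(ld('scene'),(255+215/4-.4,110+280/4-.4)),(ld('top'),(250+310/5-.4,170+318/5-.4))]); print(x,r)
t=np.load('poses.npz')['t']; c,s=np.cos(t[2]),np.sin(t[2]); d=x[:2]-t[:2]; print('in tote',c*d[0]+s*d[1],-s*d[0]+c*d[1])
d=robot.read_state()['ee_pos']; print('pred tip',d+[.115*.198,-.115*.98,.0048])
"
```

```text
[0.48111387 0.02419018 0.05518043] 0.0013828588192610135
in tote -0.0761982254009274 -0.015594255356219403
pred tip [0.48720098 0.02373612 0.05856839]
```

>>> servo_tool([
  {"fingers": -1,"tx": 1.0,"ty": 0,"tz": 0,"spin": 0},
  {"fingers": -1,"tx": 1.7,"ty": -0.1,"tz": 0,"spin": 0},
  {"fingers": -1,"tx": 1.7,"ty": -0.1,"tz": 0.8,"spin": 0},
  {"fingers": -1,"tx": 1.7,"ty": -0.1,"tz": 1.6,"spin": 0},
  {"fingers": -1,"tx": 1.7,"ty": -0.1,"tz": 2.4,"spin": 0},
])

```text
clock: 6.75
ee_pos: [0.471, 0.1129, 0.0385]
eef_rot: [1.086, 1.243, -1.015]
ft_force: [0.2, 0.3, -0.9]
opening: 0.0166
```

```bash
python3 -c "
from h import *
cap('scene','s5.png',(255,140,355,220),8)
go([.4655,.1371,.0352],11.5)"
```

```text
clk 6.80 p [0.4714 0.112  0.0388] x [ 0.068 -0.001 -0.998] yang 11.5 | d cm [ 0.31 -0.1  -2.58] F [ 0.7 -0.7 -0.8] op 0.0167
spin 0.0
```

View pics/s5.png

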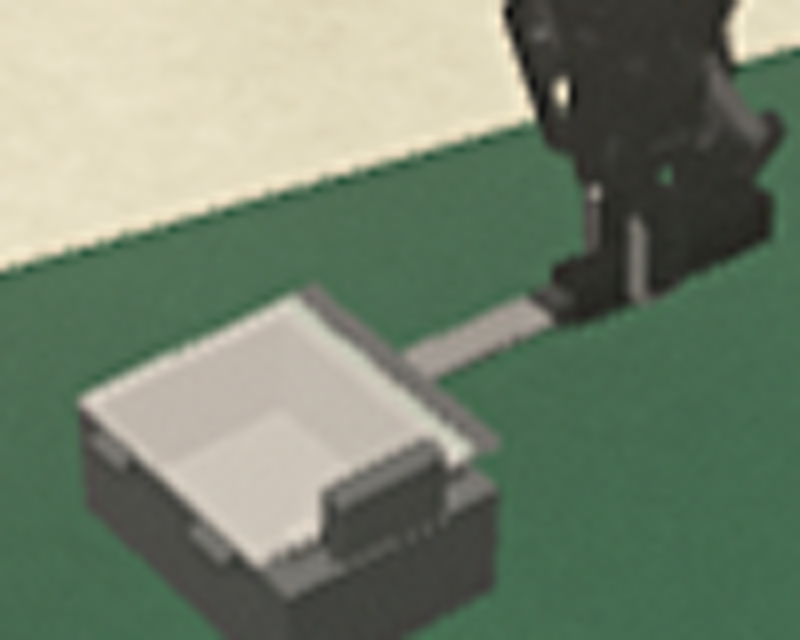

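>>> servo_tool([
  {"fingers": -1,"tx": -1.2,"ty": 0.1,"tz": 0,"spin": 0},
  {"fingers": -1,"tx": -2.4,"ty": 0.15,"tz": 0.2,"spin": 0},
  {"fingers": -1,"tx": -3.6,"ty": 0.25,"tz": 0.55,"spin": 0},
  {"fingers": -1,"tx": -4.9,"ty": 0.3,"tz": 1.2,"spin": 0},
  {"fingers": -1,"tx": -6.1,"ty": 0.4,"tz": 1.9,"spin": 0},
])

```text
clock: 7.3
ee_pos: [0.4746, 0.0952, 0.1017]
eef_rot: [1.087, 1.242, -1.014]
ft_force: [1.1, -0.7, -1.8]
opening: 0.0165
```

```bash
python3 -c "
from h import *
cap('scene','s6.png',(255,100,375,220),5)
go([.4655,.1371,.0352],11.5)"
```

```text
clk 7.35 p [0.4764 0.0945 0.104 ] x [ 0.073 -0.001 -0.997] yang 11.5 | d cm [ 6.78 -0.7  -4.5 ] F [1.7 0.2 1. ] op 0.0167
spin 0.0
```

View pics/s6.png

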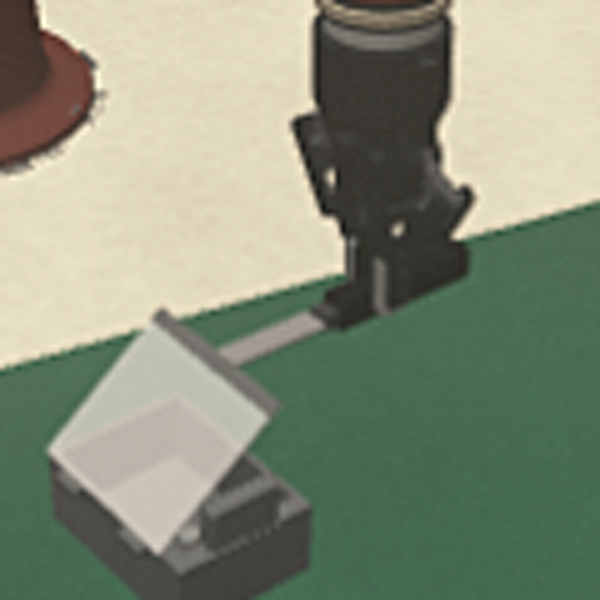

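>>> servo_tool([
  {"fingers": -1,"tx": -0.9,"ty": 0.05,"tz": 1.0,"spin": 0},
  {"fingers": -1,"tx": -1.8,"ty": 0.1,"tz": 2.1,"spin": 0},
  {"fingers": -1,"tx": -2.5,"ty": 0.15,"tz": 3.3,"spin": 0},
  {"fingers": -1,"tx": -3.0,"ty": 0.2,"tz": 4.6,"spin": 0},
  {"fingers": -1,"tx": -3.3,"ty": 0.2,"tz": 5.9,"spin": 0},
])

```text
clock: 7.85
ee_pos: [0.4861, 0.0369, 0.1344]
eef_rot: [1.087, 1.242, -1.016]
ft_force: [-0.4, 0.1, -0.6]
opening: 0.0165
```

>>> servo_tool([
  {"fingers": -1,"tx": 0,"ty": 0,"tz": 1.2,"spin": 0},
  {"fingers": -1,"tx": 0.1,"ty": 0,"tz": 2.4,"spin": 0},
  {"fingers": -1,"tx": 0.1,"ty": 0,"tz": 2.4,"spin": 0},
])

```text
clock: 8.15
ee_pos: [0.4904, 0.0132, 0.1325]
eef_rot: [1.088, 1.243, -1.018]
ft_force: [0.6, -0.2, -0.0]
opening: 0.0165
```

```bash
python3 -c "
from h import *
cap('scene','s7.png',(255,100,375,220),5)
go([.4655,.1371,.0352],11.5)"
```

```text
clk 8.20 p [0.4902 0.0139 0.1324] x [ 0.066 -0.    -0.998] yang 11.4 | d cm [  9.53  -0.61 -12.69] F [-0.8 -0.9  0.1] op 0.0167
spin -0.1
```

View pics/s7.png

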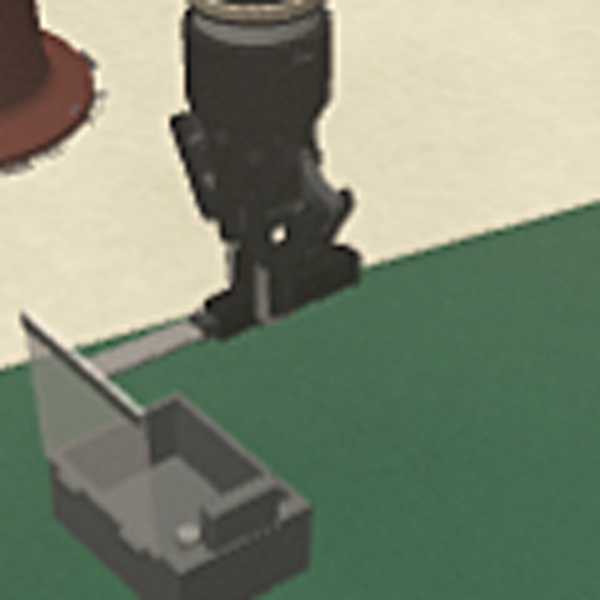

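>>> servo_tool([
  {"fingers": -1,"tx": 0.2,"ty": 0,"tz": 0.8,"spin": 0},
  {"fingers": -1,"tx": 0.4,"ty": 0,"tz": 1.6,"spin": 0},
  {"fingers": -1,"tx": 0.5,"ty": 0,"tz": 2.3,"spin": 0},
  {"fingers": -1,"tx": 0.5,"ty": 0,"tz": 2.3,"spin": 0},
])

```text
clock: 8.6
ee_pos: [0.4954, -0.0086, 0.1281]
eef_rot: [1.087, 1.243, -1.017]
ft_force: [-0.1, -0.4, -0.1]
opening: 0.0163
```

```bash
python3 -c "
from h import *
cap('scene','s8.png',(255,100,375,220),5)
go([.4655,.1371,.0352],11.5)"
```

```text
clk 8.65 p [ 0.4954 -0.0083  0.1282] x [ 0.067 -0.    -0.998] yang 11.5 | d cm [  9.07  -0.64 -14.97] F [-0.  -0.4 -0.9] op 0.0168
spin -0.0
```

View pics/s8.png

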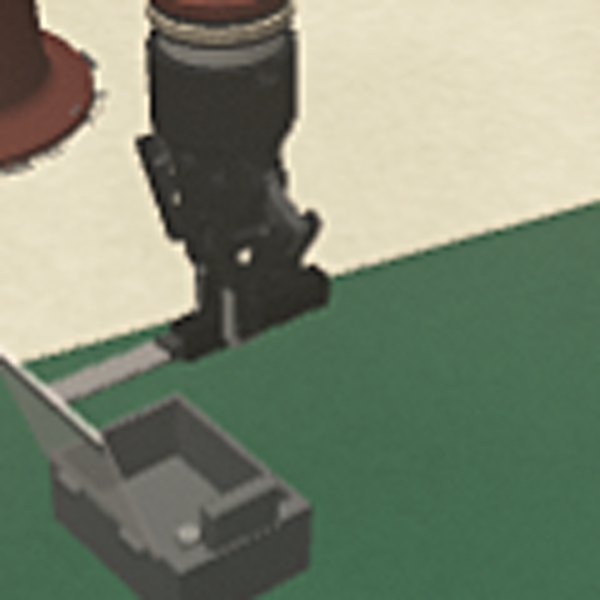

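```bash
python3 -c "
from h import *
from fit import T
t=np.load('poses.npz')['t']; c=ld('scene')
for f in (1.7,1.8,1.85,1.9,1.95):
  L=[[45-104*np.cos(f),y,48+104*np.sin(f)] for y in (-62,45)]; print(f,((proj(c,T(t,L))-[255,100])*5).round(0).tolist())
"
```

```text
1.7 [[13.0, 306.0], [130.0, 409.0]]
1.8 [[-3.0, 316.0], [113.0, 420.0]]
1.85 [[-11.0, 321.0], [105.0, 426.0]]
1.9 [[-19.0, 327.0], [96.0, 432.0]]
1.95 [[-27.0, 333.0], [88.0, 438.0]]
```

>>> servo_tool([
  {"fingers": -1,"tx": 0.1,"ty": 0,"tz": 0.5,"spin": 0},
  {"fingers": -1,"tx": 0.1,"ty": 0,"tz": 0.5,"spin": 0},
  {"fingers": -1,"tx": 0.1,"ty": 0,"tz": -1,"spin": 0},
  {"fingers": -1,"tx": 0.1,"ty": 0,"tz": -5,"spin": 0},
  {"fingers": -1,"tx": 0.1,"ty": 0,"tz": -10,"spin": 0},
])

```text
clock: 9.15
ee_pos: [0.4758, 0.0902, 0.1264]
eef_rot: [1.089, 1.241, -1.018]
ft_force: [0.3, 1.1, -0.8]
opening: 0.0162
```

>>> servo_tool([
  {"fingers": -1,"tx": 0,"ty": 0,"tz": -5,"spin": 0},
  {"fingers": -1,"tx": 0,"ty": 0,"tz": -10,"spin": 0},
  {"fingers": -1,"tx": 4,"ty": 0,"tz": -13,"spin": 0},
  {"fingers": -1,"tx": 7,"ty": 0,"tz": -14,"spin": 0},
  {"fingers": -1,"tx": 9,"ty": 0,"tz": -14,"spin": 0},
])

```text
clock: 9.65
ee_pos: [0.4519, 0.2287, 0.032]
eef_rot: [1.083, 1.246, -1.015]
ft_force: [0.4, 0.0, -0.9]
opening: 0.0168
```

```bash
python3 -c "
from h import *
cap('scene','s9.png',(255,100,455,250),4)
go([.446,.23,.009],11.5)"
```

```text
clk 9.70 p [0.4502 0.2272 0.029 ] x [ 0.06  -0.003 -0.998] yang 11.7 | d cm [ 1.97 -0.47 -0.39] F [-1.9 -2.4 -3.1] op 0.0164
spin 0.2
```

View pics/s9.png

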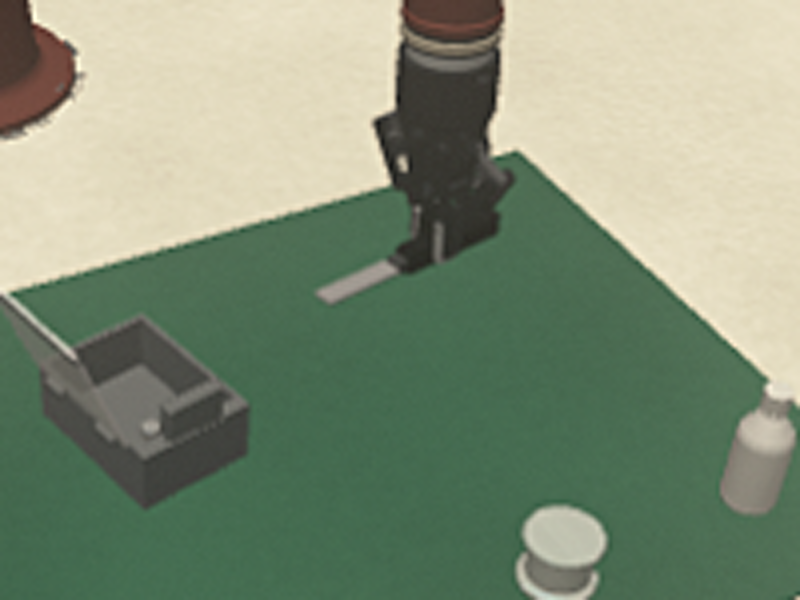

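>>> servo_tool([
  {"fingers": -1,"tx": 1.0,"ty": 0,"tz": 0,"spin": 0},
  {"fingers": -1,"tx": 1.7,"ty": 0,"tz": 0,"spin": 0},
  {"fingers": -1,"tx": 2.0,"ty": -0.1,"tz": 0,"spin": 0},
  {"fingers": -1,"tx": 2.0,"ty": -0.1,"tz": 0,"spin": 0},
])

```text
clock: 10.1
ee_pos: [0.4545, 0.2268, 0.0146]
eef_rot: [1.087, 1.243, -1.016]
ft_force: [0.0, -0.1, -1.1]
opening: 0.0167
```

```bash
python3 -c "
from h import *
go([.446,.23,.007],11.5)"
```

```text
clk 10.10 p [0.4545 0.2268 0.0146] x [ 0.068 -0.    -0.998] yang 11.5 | d cm [ 0.7  -0.82 -0.49] F [ 0.  -0.1 -1.1] op 0.0167
spin -0.0
```

>>> servo_tool([
  {"fingers": -1,"tx": 0.4,"ty": 0,"tz": 0,"spin": 0},
  {"fingers": -1,"tx": 0.7,"ty": 0,"tz": 0,"spin": 0},
  {"fingers": -1,"tx": 0.7,"ty": 0,"tz": 0,"spin": 0},
])

```text
clock: 10.4
ee_pos: [0.4556, 0.2271, 0.0085]
eef_rot: [1.087, 1.242, -1.015]
ft_force: [-1.6, -1.6, 5.0]
opening: 0.0163
```

```bash
python3 -c "
from h import *
go([.446,.23,.007],11.5)"
```

```text
clk 10.40 p [0.4556 0.2271 0.0085] x [ 0.069 -0.    -0.998] yang 11.5 | d cm [ 0.08 -0.9  -0.48] F [-1.6 -1.6  5. ] op 0.0163
spin 0.0
```

>>> servo_tool([
  {"fingers": -0.3,"tx": 0,"ty": 0,"tz": 0,"spin": 0},
  {"fingers": 0,"tx": 0,"ty": 0,"tz": 0,"spin": 0},
  {"fingers": 0.1,"tx": -0.5,"ty": 0,"tz": 0,"spin": 0},
  {"fingers": 0.1,"tx": -4,"ty": 0.3,"tz": 0,"spin": 0},
  {"fingers": 0.1,"tx": -9,"ty": 0.6,"tz": 0,"spin": 0},
])

```text
clock: 10.9
ee_pos: [0.4516, 0.2273, 0.0951]
eef_rot: [1.082, 1.247, -1.022]
ft_force: [0.4, 0.2, 0.4]
opening: 0.0471
```

```bash
python3 -c "
from h import *
cap('scene','s10.png',(255,100,455,250),4); cap('top','t10.png',(250,170,410,290),5);cap('wrist','w10.png')
go([.5664,-.0363,.14],11.5)"
```

```text
clk 11.05 p [0.4576 0.2295 0.1024] x [ 0.077  0.003 -0.997] yang 11.5 | d cm [-2.99  5.62 28.26] F [-0.1  0.1  0. ] op 0.0470
spin 0.0
```

View pics/s10.png

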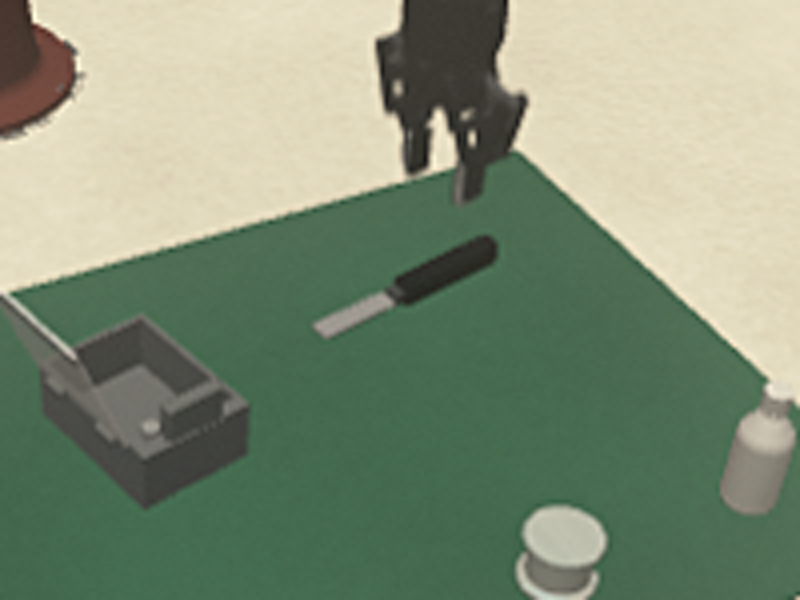

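View pics/t10.png

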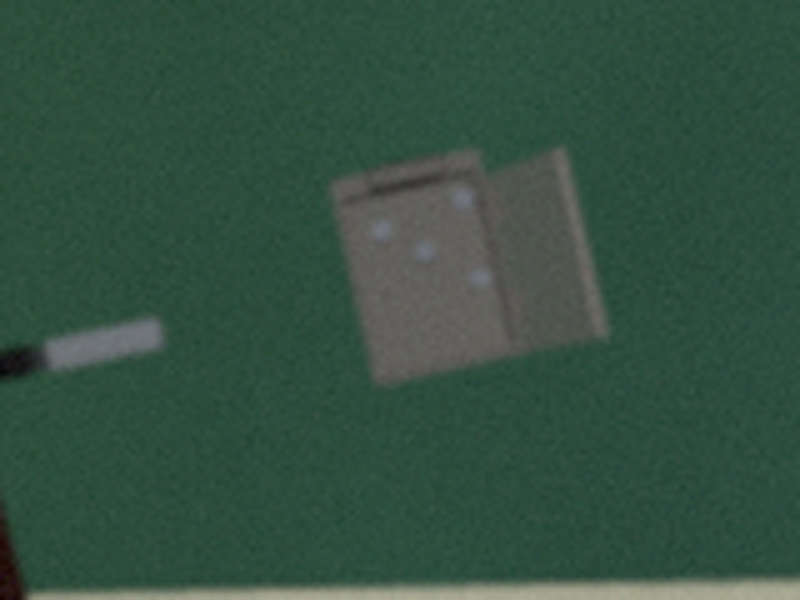

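View pics/w10.png

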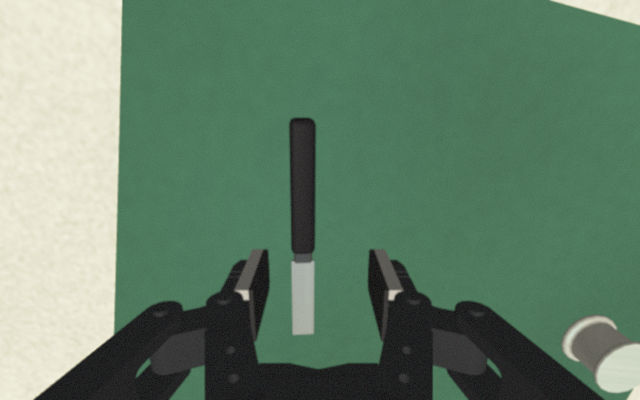

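>>> servo_tool([
  {"fingers": 0.1,"tx": -3,"ty": 1,"tz": 4.5,"spin": 0},
  {"fingers": 0.1,"tx": -3,"ty": 2,"tz": 9,"spin": 0},
  {"fingers": 0.1,"tx": -3,"ty": 3,"tz": 13.5,"spin": 0},
  {"fingers": 0.1,"tx": -3,"ty": 4,"tz": 18,"spin": 0},
  {"fingers": 0.1,"tx": -3,"ty": 5,"tz": 22.5,"spin": 0},
])

```text
clock: 11.55
ee_pos: [0.5457, 0.0161, 0.1325]
eef_rot: [1.086, 1.245, -1.017]
ft_force: [0.7, -0.5, 0.2]
opening: 0.047
```

>>> servo_tool([
  {"fingers": 0,"tx": 0,"ty": 0.3,"tz": 3,"spin": 0},
  {"fingers": 0,"tx": 0,"ty": 0.6,"tz": 5.8,"spin": 0},
  {"fingers": 0,"tx": 0,"ty": 0.6,"tz": 5.8,"spin": 0},
  {"fingers": 0,"tx": 0,"ty": 0.6,"tz": 5.8,"spin": 0},
])

```text
clock: 11.95
ee_pos: [0.5626, -0.0379, 0.1336]
eef_rot: [1.087, 1.245, -1.018]
ft_force: [-0.4, 0.3, 0.1]
opening: 0.043
```

```bash
python3 -c "
from h import *
from fit import T
c=cap('wrist','w11.png')
go([.5677,-.0363,.043],11.5)
t=np.load('poses.npz')['t']
print(proj(c,T(t,[[-23,62,77],[23,62,77],[-23,50,77],[23,50,77],[-45,62,48],[45,62,48]])).round(0).tolist())
s,R,p=tool(); print(proj(c,[p+R[:,0]*.02, p+R[:,0]*.04]))
"
```

```text
clk 12.00 p [ 0.5626 -0.0372  0.1337] x [ 0.066  0.001 -0.998] yang 11.5 | d cm [ 9.09 -0.06 -0.1 ] F [-0.2  0.1  0. ] op 0.0427
spin 0.0
[[329.0, 187.0], [328.0, 254.0], [309.0, 187.0], [310.0, 254.0], [325.0, 144.0], [324.0, 262.0]]
[[318.18307053 246.40379341]
 [318.17840129 231.99176491]]
```

View pics/w11.png

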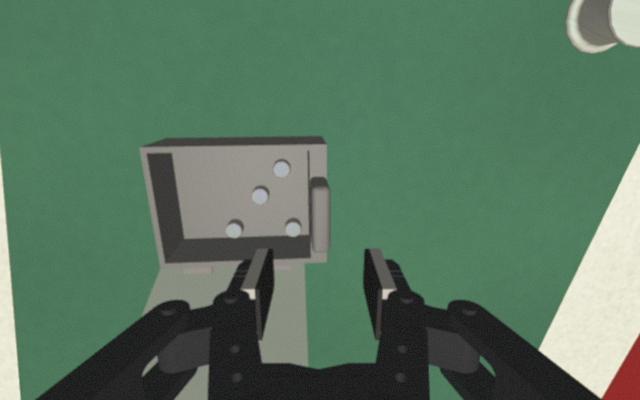

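>>> servo_tool([
  {"fingers": 0,"tx": 4,"ty": 0,"tz": -0.3,"spin": 0},
  {"fingers": 0,"tx": 7,"ty": 0,"tz": -0.3,"spin": 0},
  {"fingers": 0,"tx": 9.0,"ty": 0,"tz": -0.3,"spin": 0},
  {"fingers": 0,"tx": 9.0,"ty": 0,"tz": -0.3,"spin": 0},
], grip_force=100)

```text
clock: 12.4
ee_pos: [0.5653, -0.0329, 0.0408]
eef_rot: [1.084, 1.252, -1.019]
ft_force: [-0.3, 0.1, 1.0]
opening: 0.0427
```

```bash
python3 -c "
from h import *
c=cap('wrist','w12.png')
go([.5677,-.0363,.043],11.5)
"
```

```text
clk 12.45 p [ 0.5671 -0.0334  0.0432] x [ 0.063  0.001 -0.998] yang 11.6 | d cm [0.02 0.   0.3 ] F [-0.1  0.8  0.4] op 0.0429
spin 0.1
```

View pics/w12.png

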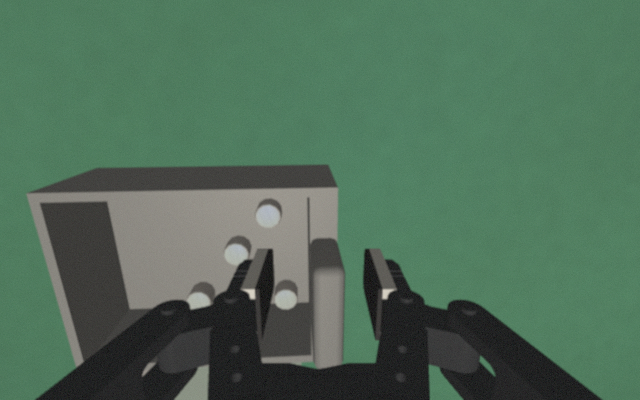

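>>> servo_tool([
  {"fingers": -0.5,"tx": 0,"ty": 0.1,"tz": 0,"spin": 0},
  {"fingers": -1,"tx": 0,"ty": 0.1,"tz": 0,"spin": 0},
  {"fingers": -1,"tx": 0,"ty": 0.1,"tz": 0,"spin": 0},
  {"fingers": -1,"tx": 0,"ty": 0.1,"tz": 0,"spin": 0},
  {"fingers": -1,"tx": -0.5,"ty": 0.1,"tz": 0,"spin": 0},
], grip_force=100)

```text
clock: 12.95
ee_pos: [0.5695, -0.0348, 0.0523]
eef_rot: [1.086, 1.244, -1.017]
ft_force: [-0.7, 0.6, -3.3]
opening: 0.0102
```

```bash
python3 -c "
from h import *
go([.5677,-.0363,.16],11.5)
"
```

```text
clk 12.95 p [ 0.5695 -0.0348  0.0523] x [ 0.066 -0.001 -0.998] yang 11.5 | d cm [-10.75   0.49   0.26] F [-0.7  0.6 -3.3] op 0.0102
spin 0.0
```

>>> servo_tool([
  {"fingers": -1,"tx": -2,"ty": 0.1,"tz": 0,"spin": 0},
  {"fingers": -1,"tx": -5,"ty": 0.3,"tz": 0,"spin": 0},
  {"fingers": -1,"tx": -8,"ty": 0.5,"tz": 0,"spin": 0},
  {"fingers": -1,"tx": -11,"ty": 0.7,"tz": 0,"spin": 0},
  {"fingers": -1,"tx": -13,"ty": 0.8,"tz": 0,"spin": 0},
])

```text
clock: 13.45
ee_pos: [0.5697, -0.0332, 0.184]
eef_rot: [1.088, 1.239, -1.013]
ft_force: [-0.3, -0.8, -1.3]
opening: 0.0102
```

```bash
python3 -c "
from h import *
cap('scene','s13.png',(215,60,415,210),4);cap('wrist','w13.png')
go([.64,-.4,.25],-20)
"
```

```text
clk 13.55 p [ 0.5711 -0.0335  0.1855] x [ 0.077 -0.002 -0.997] yang 11.5 | d cm [-5.83 -0.11 37.39] F [ 0.3  0.  -2.5] op 0.0107
spin 31.5
```

View pics/s13.png

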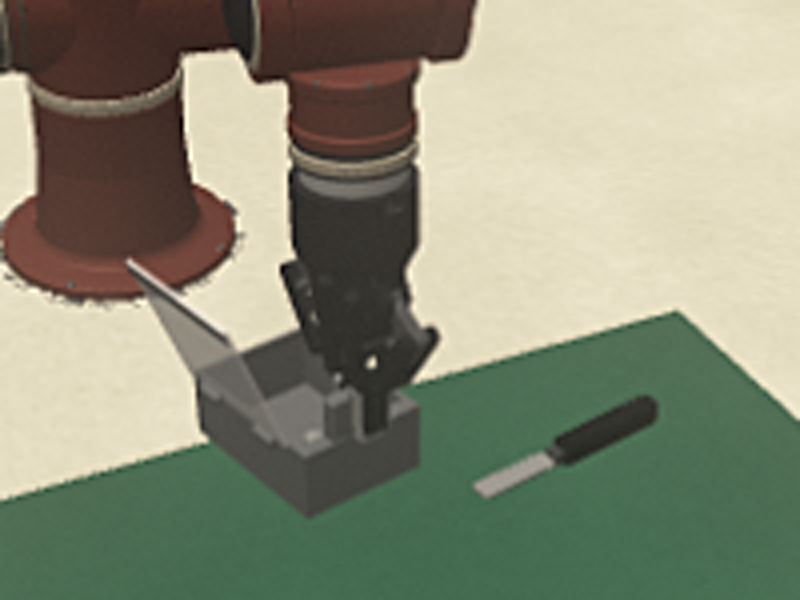

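View pics/w13.png

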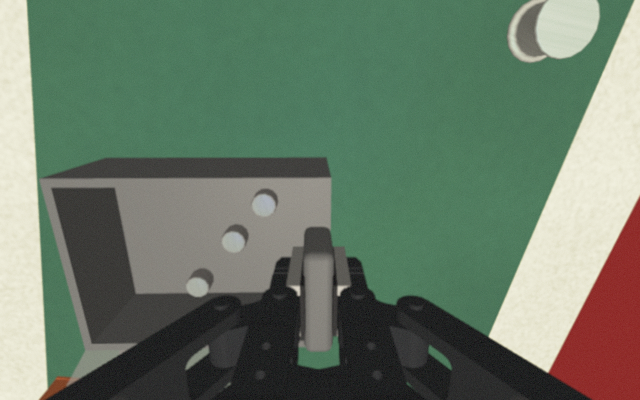

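```bash
python3 -c "
from h import *
go([.74,-.62,.30],-4.7)
"
```

```text
clk 13.55 p [ 0.5711 -0.0335  0.1855] x [ 0.077 -0.002 -0.997] yang 11.5 | d cm [-10.01   5.65  61.02] F [ 0.3  0.  -2.5] op 0.0107
spin 16.2
```

>>> servo_tool([
  {"fingers": -1,"tx": -1,"ty": 0.2,"tz": 2,"spin": 0},
  {"fingers": -1,"tx": -2,"ty": 0.5,"tz": 5.5,"spin": 1},
  {"fingers": -1,"tx": -3,"ty": 1.0,"tz": 10,"spin": 2},
  {"fingers": -1,"tx": -3.5,"ty": 1.4,"tz": 14.5,"spin": 3},
  {"fingers": -1,"tx": -4,"ty": 1.8,"tz": 19,"spin": 4},
])

```text
clock: 14.05
ee_pos: [0.6211, -0.217, 0.2228]
eef_rot: [1.141, 1.217, -1.067]
ft_force: [1.1, 0.8, -2.4]
opening: 0.0102
```

>>> servo_tool([
  {"fingers": -1,"tx": -1,"ty": 0.4,"tz": 4.5,"spin": 1},
  {"fingers": -1,"tx": -2,"ty": 0.8,"tz": 9,"spin": 2},
  {"fingers": -1,"tx": -3,"ty": 1.2,"tz": 13.5,"spin": 3},
  {"fingers": -1,"tx": -3.5,"ty": 1.6,"tz": 18,"spin": 4},
  {"fingers": -1,"tx": -4,"ty": 2.0,"tz": 22,"spin": 5},
])

```text
clock: 14.55
ee_pos: [0.6667, -0.4332, 0.2654]
eef_rot: [1.208, 1.18, -1.13]
ft_force: [0.8, 0.1, 0.2]
opening: 0.0105
```

```bash
python3 -c "
from h import *
go([.74,-.62,.30],-4.7)
"
```

```text
clk 14.55 p [ 0.6667 -0.4332  0.2654] x [ 0.066  0.001 -0.998] yang 2.4 | d cm [-2.99  6.75 18.98] F [0.8 0.1 0.2] op 0.0105
spin 7.1
```

>>> servo_tool([
  {"fingers": -1,"tx": -0.6,"ty": 1.4,"tz": 4.2,"spin": 2},
  {"fingers": -1,"tx": -1.2,"ty": 2.8,"tz": 8.4,"spin": 4},
  {"fingers": -1,"tx": -2,"ty": 4.2,"tz": 12.6,"spin": 6},
  {"fingers": -1,"tx": -2.5,"ty": 5.6,"tz": 16,"spin": 7},
  {"fingers": -1,"tx": -3,"ty": 6.7,"tz": 19,"spin": 7},
])

```text
clock: 15.05
ee_pos: [0.74, -0.6197, 0.2995]
eef_rot: [1.301, 1.125, -1.216]
ft_force: [1.7, -0.8, -2.0]
opening: 0.0105
```

```bash
python3 -c "
from h import *
go([.74+.2*.766,-.62-.2*.643,.30],-4.7); print(robot.read_state()['qpos'])
"
```

```text
clk 15.05 p [ 0.74   -0.6197  0.2995] x [ 0.066  0.002 -0.998] yang -4.6 | d cm [ 0.95 16.27 11.63] F [ 1.7 -0.8 -2. ] op 0.0105
spin 0.1
[-0.78804651  0.90794278  0.38047346  0.04928906  1.80732776 -0.69583831]
```

>>> servo_tool([
  {"fingers": -1,"tx": 0,"ty": 4,"tz": 2.9,"spin": 0},
  {"fingers": -1,"tx": 0,"ty": 8,"tz": 5.8,"spin": 0},
  {"fingers": -1,"tx": 0,"ty": 12,"tz": 8.7,"spin": 0},
  {"fingers": -1,"tx": 0,"ty": 16,"tz": 11.6,"spin": 0},
  {"fingers": -1,"tx": 0,"ty": 20,"tz": 14.5,"spin": 0},
])

```text
clock: 15.55
ee_pos: [0.7805, -0.652, 0.2763]
eef_rot: [1.295, 1.082, -1.203]
ft_force: [-0.2, -0.1, -0.1]
opening: 0.0108
```

```bash
cat >> h.py <<'E'
def st():
    s,R,p=tool(); print('clk %.2f'%s['clock'],'p',p.round(4),'q',s['qpos'].round(4)); print(R.round(3)); print('F',s['ft_force'].round(1),'tilt %.3f'%np.arccos(-R[2,0]),'azim %.1f'%np.degrees(np.arctan2(R[1,0],R[0,0])),'tote y,z-comp (tote y up %.3f, tote x up %.3f)'%(R[2,1],R[2,2]))
E
python3 -c "
from h import *
st()
"
```

```text
clk 15.55 p [ 0.7805 -0.652   0.2763] q [-0.7829  1.1365  0.0549  0.0528  1.8624 -0.6867]
[[ 0.097  0.992 -0.08 ]
 [-0.026 -0.077 -0.997]
 [-0.995  0.099  0.018]]
F [-0.2 -0.1 -0.1] tilt 0.101 azim -14.7 tote y,z-comp (tote y up 0.099, tote x up 0.018)
```

>>> servo_tool([
  {"fingers": -1,"tx": 0,"ty": 30,"tz": 25,"spin": 0},
  {"fingers": -1,"tx": 0,"ty": 30,"tz": 25,"spin": 0},
  {"fingers": -1,"tx": 0,"ty": 30,"tz": 25,"spin": 0},
  {"fingers": -1,"tx": 0,"ty": 30,"tz": 25,"spin": 0},
  {"fingers": -1,"tx": 0,"ty": 30,"tz": 25,"spin": 0},
])

```text
clock: 16.05
ee_pos: [0.788, -0.6746, 0.2399]
eef_rot: [1.292, 1.047, -1.194]
ft_force: [0.5, 0.2, -2.3]
opening: 0.0109
```

```bash
python3 -c "
from h import *
st()
"
```

```text
clk 16.05 p [ 0.788  -0.6746  0.2399] q [-0.7943  1.1741  0.055   0.0558  1.7919 -0.6987]
[[ 0.123  0.989 -0.082]
 [-0.047 -0.077 -0.996]
 [-0.991  0.126  0.037]]
F [ 0.5  0.2 -2.3] tilt 0.132 azim -21.1 tote y,z-comp (tote y up 0.126, tote x up 0.037)
```

>>> servo_tool([
  {"fingers": -1,"tx": -22,"ty": 23,"tz": 15,"spin": 0},
  {"fingers": -1,"tx": -22,"ty": 23,"tz": 15,"spin": 0},
  {"fingers": -1,"tx": -22,"ty": 23,"tz": 15,"spin": 0},
  {"fingers": -1,"tx": -22,"ty": 23,"tz": 15,"spin": 0},
])

```text
clock: 16.45
ee_pos: [0.7788, -0.6621, 0.3207]
eef_rot: [1.287, 1.008, -1.182]
ft_force: [0.3, 1.2, -2.0]
opening: 0.0104
```

```bash
python3 -c "
from h import *
st()
"
```

```text
clk 16.45 p [ 0.7788 -0.6621  0.3207] q [-0.7929  1.0938  0.055   0.0593  1.8347 -0.6926]
[[ 0.151  0.985 -0.085]
 [-0.071 -0.075 -0.995]
 [-0.986  0.156  0.059]]
F [ 0.3  1.2 -2. ] tilt 0.168 azim -25.4 tote y,z-comp (tote y up 0.156, tote x up 0.059)
```

>>> servo_tool([
  {"fingers": -1,"tx": -6,"ty": 29,"tz": 20,"spin": 0},
  {"fingers": -1,"tx": -6,"ty": 29,"tz": 20,"spin": 0},
  {"fingers": -1,"tx": -6,"ty": 29,"tz": 20,"spin": 0},
  {"fingers": -1,"tx": -6,"ty": 29,"tz": 20,"spin": 0},
  {"fingers": -1,"tx": -6,"ty": 29,"tz": 20,"spin": 0},
])

```text
clock: 16.95
ee_pos: [0.7897, -0.6672, 0.3139]
eef_rot: [1.285, 0.976, -1.173]
ft_force: [-0.2, 0.5, -2.3]
opening: 0.0105
```

>>> servo_tool([
  {"fingers": -1,"tx": -6,"ty": 29,"tz": 20,"spin": 0},
  {"fingers": -1,"tx": -6,"ty": 29,"tz": 20,"spin": 0},
  {"fingers": -1,"tx": -6,"ty": 29,"tz": 20,"spin": 0},
  {"fingers": -1,"tx": -6,"ty": 29,"tz": 20,"spin": 0},
  {"fingers": -1,"tx": -6,"ty": 29,"tz": 20,"spin": 0},
])

```text
clock: 17.45
ee_pos: [0.7978, -0.6705, 0.3212]
eef_rot: [1.28, 0.938, -1.161]
ft_force: [0.4, 0.3, -2.2]
opening: 0.0104
```

```bash
python3 -c "
from h import *
st();cap('wrist','w14.png')
"
```

```text
clk 17.45 p [ 0.7978 -0.6705  0.3212] q [-0.7869  1.0966  0.0559  0.0632  1.7624 -0.6855]
[[ 0.202  0.975 -0.092]
 [-0.115 -0.07  -0.991]
 [-0.973  0.211  0.098]]
F [ 0.4  0.3 -2.2] tilt 0.235 azim -29.6 tote y,z-comp (tote y up 0.211, tote x up 0.098)
```

View pics/w14.png

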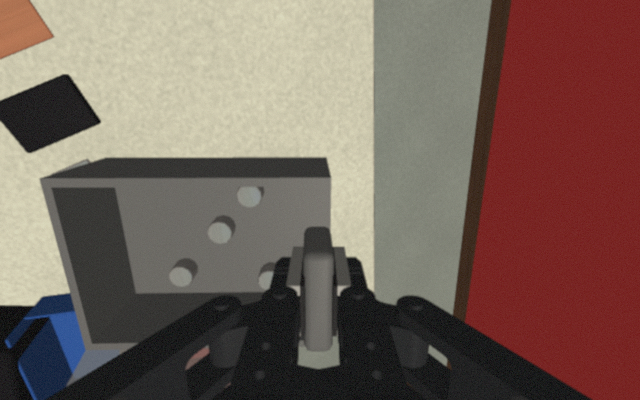

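>>> servo_tool([
  {"fingers": -1,"tx": -4,"ty": 29,"tz": 20,"spin": 0},
  {"fingers": -1,"tx": -4,"ty": 29,"tz": 20,"spin": 0},
  {"fingers": -1,"tx": -4,"ty": 29,"tz": 20,"spin": 0},
  {"fingers": -1,"tx": -4,"ty": 29,"tz": 20,"spin": 0},
  {"fingers": -1,"tx": -4,"ty": 29,"tz": 20,"spin": 0},
])

```text
clock: 18.0
ee_pos: [0.807, -0.6751, 0.3233]
eef_rot: [1.275, 0.901, -1.149]
ft_force: [0.1, 0.6, -3.2]
opening: 0.0106
```

>>> servo_tool([
  {"fingers": -1,"tx": -3,"ty": 29,"tz": 20,"spin": 0},
  {"fingers": -1,"tx": -3,"ty": 29,"tz": 20,"spin": 0},
  {"fingers": -1,"tx": -3,"ty": 29,"tz": 20,"spin": 0},
  {"fingers": -1,"tx": -3,"ty": 29,"tz": 20,"spin": 0},
  {"fingers": -1,"tx": -3,"ty": 29,"tz": 20,"spin": 0},
])

```text
clock: 18.5
ee_pos: [0.8154, -0.6797, 0.3274]
eef_rot: [1.271, 0.863, -1.137]
ft_force: [0.6, 0.2, -2.5]
opening: 0.0109
```

>>> servo_tool([
  {"fingers": -1,"tx": -3,"ty": 29,"tz": 20,"spin": 0},
  {"fingers": -1,"tx": -3,"ty": 29,"tz": 20,"spin": 0},
  {"fingers": -1,"tx": -3,"ty": 29,"tz": 20,"spin": 0},
  {"fingers": -1,"tx": -3,"ty": 29,"tz": 20,"spin": 0},
  {"fingers": -1,"tx": -3,"ty": 29,"tz": 20,"spin": 0},
])

```text
clock: 19.0
ee_pos: [0.8219, -0.6834, 0.3375]
eef_rot: [1.265, 0.826, -1.125]
ft_force: [-0.3, -0.0, -2.4]
opening: 0.0108
```

```bash
python3 -c "
from h import *
st()
"
```

```text
clk 19.00 p [ 0.8219 -0.6834  0.3375] q [-0.7812  1.0887  0.0559  0.0692  1.6602 -0.6787]
[[ 0.282  0.953 -0.108]
 [-0.183 -0.057 -0.981]
 [-0.942  0.297  0.159]]
F [-0.3 -0.  -2.4] tilt 0.343 azim -33.0 tote y,z-comp (tote y up 0.297, tote x up 0.159)
```

>>> servo_tool([
  {"fingers": -1,"tx": -2,"ty": 29,"tz": 20,"spin": 0},
  {"fingers": -1,"tx": -2,"ty": 29,"tz": 20,"spin": 0},
  {"fingers": -1,"tx": -2,"ty": 29,"tz": 20,"spin": 0},
  {"fingers": -1,"tx": -2,"ty": 29,"tz": 20,"spin": 0},
  {"fingers": -1,"tx": -2,"ty": 29,"tz": 20,"spin": 0},
])

```text
clock: 19.5
ee_pos: [0.8281, -0.6871, 0.3476]
eef_rot: [1.26, 0.789, -1.112]
ft_force: [0.2, 0.3, -2.5]
opening: 0.0106
```

>>> servo_tool([
  {"fingers": -1,"tx": -1,"ty": 28,"tz": 22,"spin": 0},
  {"fingers": -1,"tx": -1,"ty": 28,"tz": 22,"spin": 0},
  {"fingers": -1,"tx": -1,"ty": 28,"tz": 22,"spin": 0},
  {"fingers": -1,"tx": -1,"ty": 28,"tz": 22,"spin": 0},
  {"fingers": -1,"tx": -1,"ty": 28,"tz": 22,"spin": 0},
])

```text
clock: 20.0
ee_pos: [0.8269, -0.6994, 0.3578]
eef_rot: [1.254, 0.751, -1.1]
ft_force: [-0.4, -0.5, -1.4]
opening: 0.0107
```

>>> servo_tool([
  {"fingers": -1,"tx": 0,"ty": 28,"tz": 22,"spin": 0},
  {"fingers": -1,"tx": 0,"ty": 28,"tz": 22,"spin": 0},
  {"fingers": -1,"tx": 0,"ty": 28,"tz": 22,"spin": 0},
  {"fingers": -1,"tx": 0,"ty": 28,"tz": 22,"spin": 0},
  {"fingers": -1,"tx": 0,"ty": 28,"tz": 22,"spin": 0},
])

```text
clock: 20.5
ee_pos: [0.8268, -0.7098, 0.3684]
eef_rot: [1.248, 0.715, -1.088]
ft_force: [-0.2, 0.3, -2.4]
opening: 0.0106
```

>>> servo_tool([
  {"fingers": -1,"tx": 2,"ty": 28,"tz": 22,"spin": 0},
  {"fingers": -1,"tx": 2,"ty": 28,"tz": 22,"spin": 0},
  {"fingers": -1,"tx": 2,"ty": 28,"tz": 22,"spin": 0},
  {"fingers": -1,"tx": 2,"ty": 28,"tz": 22,"spin": 0},
  {"fingers": -1,"tx": 2,"ty": 28,"tz": 22,"spin": 0},
])

```text
clock: 21.0
ee_pos: [0.8286, -0.7203, 0.3748]
eef_rot: [1.242, 0.678, -1.076]
ft_force: [-0.6, 0.5, -2.3]
opening: 0.0104
```

```bash
python3 -c "
from h import *
st();cap('wrist','w15.png')
"
```

```text
clk 21.00 p [ 0.8286 -0.7203  0.3748] q [-0.8059  1.0671  0.056   0.0887  1.5378 -0.699 ]
[[ 0.383  0.914 -0.136]
 [-0.271 -0.03  -0.962]
 [-0.883  0.405  0.236]]
F [-0.6  0.5 -2.3] tilt 0.488 azim -35.3 tote y,z-comp (tote y up 0.405, tote x up 0.236)
```

View pics/w15.png

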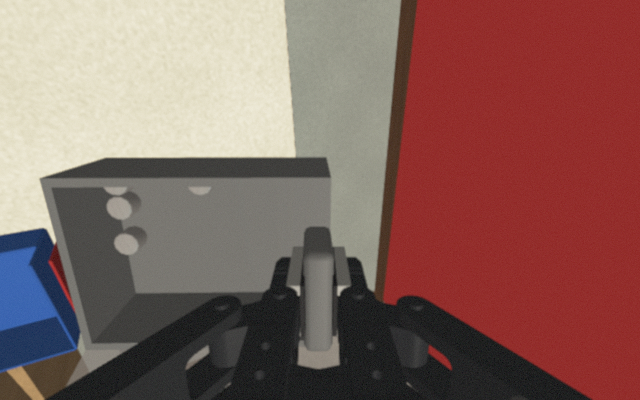

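>>> servo_tool([
  {"fingers": -1,"tx": 3,"ty": 28,"tz": 22,"spin": -1},
  {"fingers": -1,"tx": 3,"ty": 28,"tz": 22,"spin": -2},
  {"fingers": -1,"tx": 3,"ty": 28,"tz": 22,"spin": -4},
  {"fingers": -1,"tx": 3,"ty": 28,"tz": 22,"spin": -5},
  {"fingers": -1,"tx": 3,"ty": 28,"tz": 22,"spin": -6},
])

```text
clock: 21.55
ee_pos: [0.8306, -0.7298, 0.3827]
eef_rot: [1.143, 0.689, -1.017]
ft_force: [-0.1, -0.6, -2.4]
opening: 0.0106
```

>>> servo_tool([
  {"fingers": -1,"tx": 4,"ty": 28,"tz": 22,"spin": 0},
  {"fingers": -1,"tx": 4,"ty": 28,"tz": 22,"spin": 0},
  {"fingers": -1,"tx": 4,"ty": 28,"tz": 22,"spin": 0},
  {"fingers": -1,"tx": 4,"ty": 28,"tz": 22,"spin": 0},
  {"fingers": -1,"tx": 4,"ty": 28,"tz": 22,"spin": 0},
])

```text
clock: 22.05
ee_pos: [0.8446, -0.7244, 0.3923]
eef_rot: [1.136, 0.653, -1.007]
ft_force: [-1.4, -0.4, -2.3]
opening: 0.0106
```

>>> servo_tool([
  {"fingers": -1,"tx": 5,"ty": 28,"tz": 22,"spin": 0},
  {"fingers": -1,"tx": 5,"ty": 28,"tz": 22,"spin": 0},
  {"fingers": -1,"tx": 5,"ty": 28,"tz": 22,"spin": 0},
  {"fingers": -1,"tx": 5,"ty": 28,"tz": 22,"spin": 0},
  {"fingers": -1,"tx": 5,"ty": 28,"tz": 22,"spin": 0},
])

```text
clock: 22.55
ee_pos: [0.8562, -0.7209, 0.4024]
eef_rot: [1.129, 0.617, -0.996]
ft_force: [0.2, -0.3, -2.9]
opening: 0.0109
```

>>> servo_tool([
  {"fingers": -1,"tx": 6,"ty": 28,"tz": 22,"spin": 0},
  {"fingers": -1,"tx": 6,"ty": 28,"tz": 22,"spin": 0},
  {"fingers": -1,"tx": 6,"ty": 28,"tz": 22,"spin": 0},
  {"fingers": -1,"tx": 6,"ty": 28,"tz": 22,"spin": 0},
  {"fingers": -1,"tx": 6,"ty": 28,"tz": 22,"spin": 0},
])

```text
clock: 23.05
ee_pos: [0.8666, -0.7181, 0.4133]
eef_rot: [1.121, 0.581, -0.985]
ft_force: [0.1, 0.2, -2.2]
opening: 0.0105
```

```bash
python3 -c "
from h import *
st();cap('wrist','w16.png')
"
```

```text
clk 23.05 p [ 0.8666 -0.7181  0.4133] q [-0.7785  1.0493  0.0559  0.0835  1.4093 -0.7786]
[[ 0.475  0.877 -0.081]
 [-0.352  0.105 -0.93 ]
 [-0.807  0.47   0.359]]
F [ 0.1  0.2 -2.2] tilt 0.632 azim -36.6 tote y,z-comp (tote y up 0.470, tote x up 0.359)
```

View pics/w16.png

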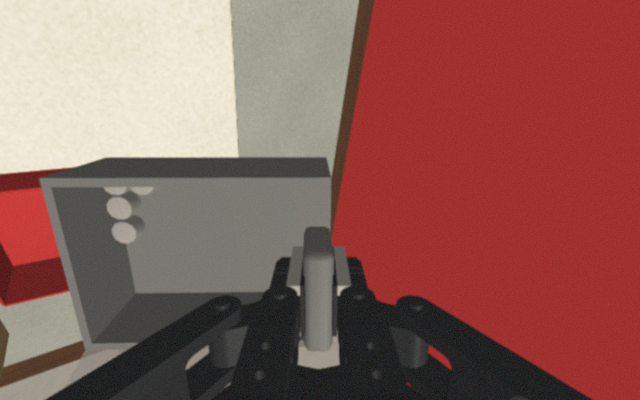

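>>> servo_tool([
  {"fingers": -1,"tx": 6,"ty": 28,"tz": 22,"spin": 0},
  {"fingers": -1,"tx": 6,"ty": 28,"tz": 22,"spin": 0},
  {"fingers": -1,"tx": 6,"ty": 28,"tz": 22,"spin": 0},
  {"fingers": -1,"tx": 6,"ty": 28,"tz": 22,"spin": 0},
  {"fingers": -1,"tx": 6,"ty": 28,"tz": 22,"spin": 0},
])

```text
clock: 23.6
ee_pos: [0.874, -0.7151, 0.4292]
eef_rot: [1.114, 0.546, -0.973]
ft_force: [0.6, 0.1, -2.5]
opening: 0.0105
```

>>> servo_tool([
  {"fingers": -1,"tx": 6,"ty": 28,"tz": 22,"spin": 0},
  {"fingers": -1,"tx": 6,"ty": 28,"tz": 22,"spin": 0},
  {"fingers": -1,"tx": 6,"ty": 28,"tz": 22,"spin": 0},
  {"fingers": -1,"tx": 6,"ty": 28,"tz": 22,"spin": 0},
  {"fingers": -1,"tx": 6,"ty": 28,"tz": 22,"spin": 0},
])

```text
clock: 24.1
ee_pos: [0.879, -0.7118, 0.4488]
eef_rot: [1.107, 0.512, -0.961]
ft_force: [0.9, -0.2, -1.4]
opening: 0.0109
```

```bash
python3 -c "
from h import *
st();go([.62,-.25,.34])
"
```

```text
clk 24.10 p [ 0.879  -0.7118  0.4488] q [-0.7657  1.0249  0.0558  0.0802  1.3621 -0.7659]
[[ 0.517  0.85  -0.104]
 [-0.388  0.125 -0.913]
 [-0.763  0.512  0.395]]
F [ 0.9 -0.2 -1.4] tilt 0.703 azim -36.9 tote y,z-comp (tote y up 0.512, tote x up 0.395)
clk 24.10 p [ 0.879  -0.7118  0.4488] x [ 0.517 -0.388 -0.763] yang 8.4 | d cm [-23.02 -21.81 -43.77] F [ 0.9 -0.2 -1.4] op 0.0109
```

>>> servo_tool([
  {"fingers": -1,"tx": -0.4,"ty": -0.4,"tz": -0.8,"spin": 0},
  {"fingers": -1,"tx": -1.3,"ty": -1.2,"tz": -2.4,"spin": 0},
  {"fingers": -1,"tx": -2.5,"ty": -2.4,"tz": -4.8,"spin": 0},
  {"fingers": -1,"tx": -3.8,"ty": -3.6,"tz": -7.3,"spin": 0},
  {"fingers": -1,"tx": -5.1,"ty": -4.8,"tz": -9.7,"spin": 0},
])

```text
clock: 24.6
ee_pos: [0.821, -0.6082, 0.4242]
eef_rot: [1.107, 0.512, -0.961]
ft_force: [1.1, -0.1, -1.6]
opening: 0.0106
```

>>> servo_tool([
  {"fingers": -1,"tx": -1.3,"ty": -1.2,"tz": -2.4,"spin": 0},
  {"fingers": -1,"tx": -2.6,"ty": -2.4,"tz": -4.9,"spin": 0},
  {"fingers": -1,"tx": -3.8,"ty": -3.6,"tz": -7.3,"spin": 0},
  {"fingers": -1,"tx": -5.1,"ty": -4.8,"tz": -9.7,"spin": 0},
  {"fingers": -1,"tx": -6.4,"ty": -6.1,"tz": -12.2,"spin": 0},
])

```text
clock: 25.1
ee_pos: [0.7488, -0.4798, 0.3941]
eef_rot: [1.107, 0.511, -0.961]
ft_force: [-0.1, 0.1, -2.1]
opening: 0.0106
```

>>> servo_tool([
  {"fingers": -1,"tx": -1.3,"ty": -1.2,"tz": -2.4,"spin": 0},
  {"fingers": -1,"tx": -2.6,"ty": -2.4,"tz": -4.9,"spin": 0},
  {"fingers": -1,"tx": -3.8,"ty": -3.6,"tz": -7.3,"spin": 0},
  {"fingers": -1,"tx": -5.1,"ty": -4.8,"tz": -9.7,"spin": 0},
  {"fingers": -1,"tx": -6.4,"ty": -6.1,"tz": -12.2,"spin": 0},
])

```text
clock: 25.6
ee_pos: [0.6766, -0.3513, 0.3637]
eef_rot: [1.107, 0.511, -0.961]
ft_force: [0.7, 1.2, -3.2]
opening: 0.0105
```

>>> servo_tool([
  {"fingers": -1,"tx": -1.1,"ty": -1.0,"tz": -2.0,"spin": 0},
  {"fingers": -1,"tx": -2.0,"ty": -1.9,"tz": -3.8,"spin": 0},
  {"fingers": -1,"tx": -2.6,"ty": -2.5,"tz": -5.0,"spin": 0},
  {"fingers": -1,"tx": -3.0,"ty": -2.9,"tz": -5.8,"spin": 0},
  {"fingers": -1,"tx": -3.2,"ty": -3.0,"tz": -6.2,"spin": 0},
])

```text
clock: 26.1
ee_pos: [0.6415, -0.2865, 0.348]
eef_rot: [1.107, 0.512, -0.961]
ft_force: [-0.2, -0.2, -2.2]
opening: 0.0109
```

```bash
python3 -c "
from h import *
st();cap('wrist','w17.png');cap('scene','s17.png')
"
```

```text
clk 26.10 p [ 0.6415 -0.2865  0.348 ] q [-0.4851 -0.2066  1.7748 -0.1329  0.8809 -0.4497]
[[ 0.517  0.85  -0.103]
 [-0.388  0.125 -0.913]
 [-0.763  0.512  0.394]]
F [-0.2 -0.2 -2.2] tilt 0.703 azim -36.9 tote y,z-comp (tote y up 0.512, tote x up 0.394)
```

View pics/w17.png

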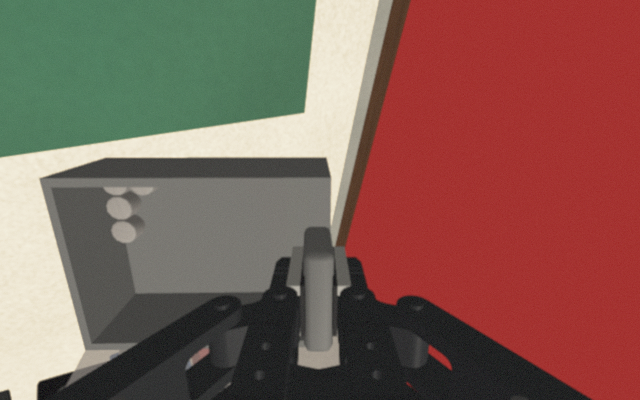

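View pics/s17.png

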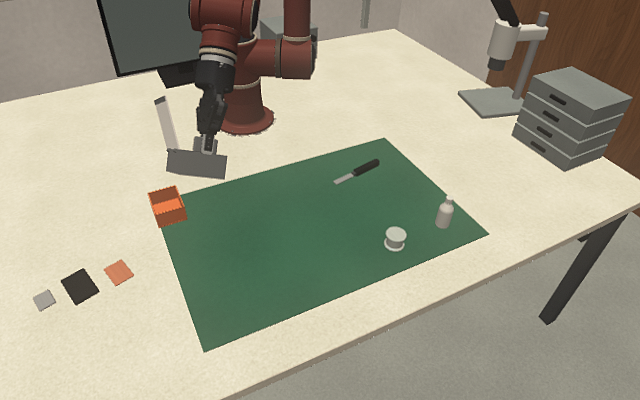

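```bash
python3 -c "
from h import *
c=ld('wrist'); s,R,p=tool()
ex,ey,ez=R[:,2],R[:,1],-R[:,0]
o=p-ey*.056-ez*.041
for uv in [(116,188),(145,189),(120,208),(124,231)]:
    q,v=ray(c,np.array(uv,float)); h=.016
    a=(h-(q-o)@ez)/(v@ez); P=q+a*v-o; print(uv,(P@ex*1000).round(1),(P@ey*1000).round(1))
print(proj(c,[o-.041*ex-.058*ey+.004*ez,o-.045*ex-.062*ey+.048*ez,o+.041*ex-.058*ey+.004*ez]))
"
```

```text
(116, 188) -32.1 -50.9
(145, 189) -31.6 -35.8
(120, 208) -21.0 -50.8
(124, 231) -7.7 -51.0
[[112.8652471  166.82000753]
 [ 39.41276198 178.24660134]
 [137.13052872 295.63215525]]
```

>>> servo_tool([
  {"fingers": -1,"tx": 0,"ty": 0,"tz": 0,"spin": 0},
  {"fingers": -1,"tx": 0,"ty": 0,"tz": 0,"spin": 0},
  {"fingers": -1,"tx": 0,"ty": 0,"tz": 0,"spin": 0},
  {"fingers": -1,"tx": 0,"ty": 0,"tz": 0,"spin": 0},
  {"fingers": -1,"tx": 0,"ty": 0,"tz": 0,"spin": 0},
])

```text
clock: 26.7
ee_pos: [0.6418, -0.2873, 0.3478]
eef_rot: [1.107, 0.512, -0.962]
ft_force: [-0.3, 0.7, -1.9]
opening: 0.0107
```

```bash
python3 -c "
from h import *
a=ld('wrist')['img'].astype(int);c=cap('wrist','w18.png',(0,120,350,380),2);b=c['img'].astype(int);print(abs(a-b)[150:340,40:330].mean(),abs(a-b)[150:340,40:330].max())
cap('scene','s18.png',(130,70,270,190),5);st()
"
```

```text
2.3358136721113127 37
clk 26.80 p [ 0.6418 -0.2872  0.3478] q [-0.4858 -0.2051  1.7737 -0.1327  0.8809 -0.4502]
[[ 0.517  0.85  -0.104]
 [-0.388  0.125 -0.913]
 [-0.763  0.512  0.394]]
F [ 1.7  0.6 -2.8] tilt 0.703 azim -36.9 tote y,z-comp (tote y up 0.512, tote x up 0.394)
```

View pics/w18.png

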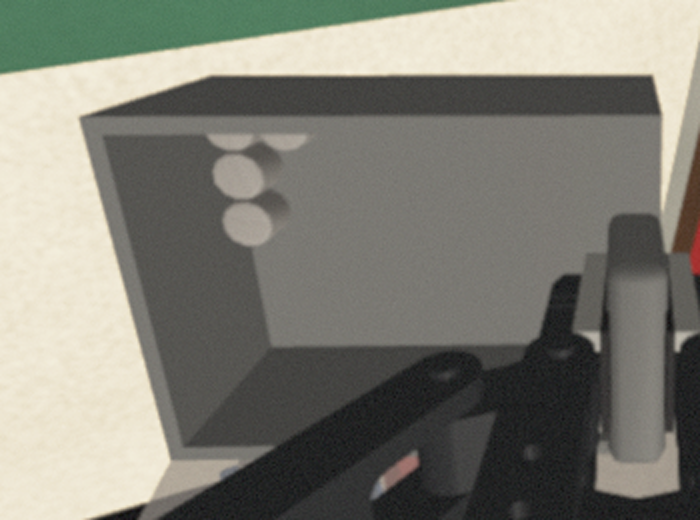

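View pics/s18.png

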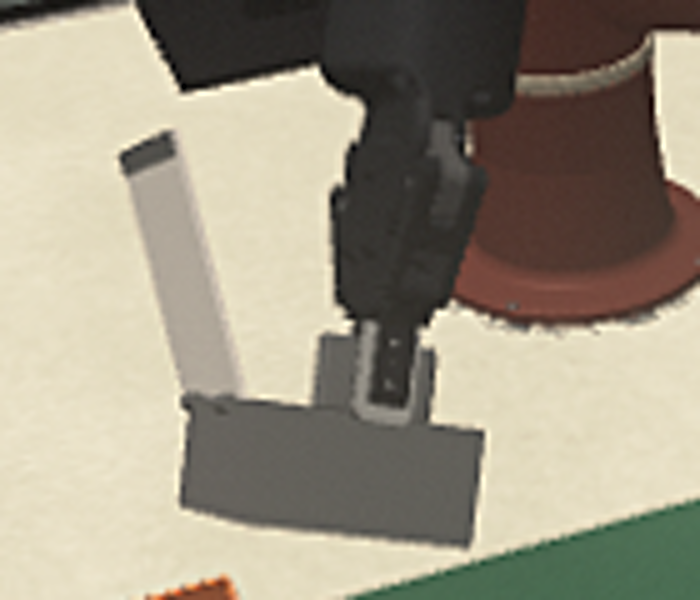

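Nothing is moving: the four spacers are packed in the corner (enlarged view, around px (210–290, 135–245)), the tote is gripped, and the cover stands open past upright.

```bash
python3 -c "
from station import robot
print(robot.close_job())"
```

```text
the job is handed in; nothing more can be done
None
```

The job is handed in at about 27 s. I ended holding the tote up by its panel and tipped, with the cover open and all four spacers in the lip-side corner opposite the panel.

**How it went:**
- **Cover and blade:** I pried the cover up with the blade under its lip and swung it back to about 1.9 rad. I then laid the blade flat on the mat.
- **Tipping:** The moves can only turn the tool about its own axis. To tilt it, I pushed the arm past its reach limit repeatedly until it leaned to 0.70 rad. That gives slopes of about 0.51 toward the plain end and 0.39 toward the lip side. I then brought the tote back, still tipped.

**Last checks:**
- **Steadiness:** Two wrist pictures 0.7 s apart, compared by pixel difference, showed no visible change in the tote or spacers, and the grip and tilt held.
- **Spacers:** They are packed in contact as three along the end wall and one beside them. The farthest centre is about 36 mm from the corner point. The two against the lip wall are partly hidden by the rim, so their positions are less certain.
- **Cover:** It stayed open past upright.
- **Other objects:** The bottle, the reel and the bin look to be where they were.

**Doubts:**
- **Joint 3 reading:** During the tipping it read about 0.055 rad, against a stated lower limit of 0.06. It stayed there, so I took the limit to be rounded, but I could not confirm that.
- **Final position:** In the last views the tipped tote appears above the white bench beside the mat rather than over the mat.

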